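Load the ultrasonic bath's basket and hold the bath's lid open

TASK

Get these fittings ready for the ultrasonic bath: tip the three nuts out of the steel beaker into the wire basket, then stand the empty beaker upright on the bench, touching neither basket nor bath. Then raise the bath's lid to 60 degrees from closed and keep holding it there, so that I can lower the basket in: the lid has no stay and falls shut by itself, so finish while still holding it. Leave the basket standing on the bench and don't disturb the other things.

Things in the scene. Friction and masses are not known exactly. Their poses are not given: they have to be found in the camera images.
- bath: ultrasonic bath, an open-topped white box with a hinged steel lid, fixed on the bench: 150 mm deep (x), 190 mm wide (y), 124 mm high without the lid. Origin at the centre of its underside; at yaw 0 its front (two knobs, display, the lid's handle) faces the robot (-x) and the hinge is at the back (+x); it may be turned some 15 degrees either way.
- lid (a joint): opening angle of the bath's lid in rad: 0 closed, growing as the front edge rises, stop at 1.45. Steel lid of 0.3 to 0.55 kg with a free hinge and no stay: let go at any angle, it falls shut. 60 degrees is 1.047.
- bath_hinge (a point): point in the middle of the lid's hinge line at the bath's back edge, 83 mm behind the bath's centre and 130 mm above the bench; same axes as the bath: the hinge line runs along its y
- lid_handle (a point): middle of the lid's bow handle: a round black bar, 12 mm thick, 92 mm long, parallel to the hinge line and 201 mm from it; level with it when the lid is closed. It is 40 mm out from the lid's front edge, with a free gap behind it, between two 8 mm arms 104 mm apart. At an opening angle a it has risen 201 mm x sin a and gone back 201 mm x (1 - cos a); the bar can turn between two pads
- basket: loose rectangular basket of steel wire, open on top: 120 mm (its x) by 100 mm (its y) outside, 51 mm high, walls 3 mm, 0.3 kg, with a small wire hanging loop 10 mm higher in the middle of each of its two shorter sides, at x = +-60 mm. Origin at the centre of its underside, z up.
- basket_floor (a point): centre of the basket's inside floor, 3 mm above its underside
- beaker: plain steel beaker without a handle, open on top, walls 2 mm, slightly flared: 44 mm across at the foot, 58 mm at the rim, 62 mm high, loose, 80 g empty. Origin at the centre of its underside, z up through its mouth. It holds the three nuts, which begin to slide on its wall when that slopes 27 to 35 degrees.
- beaker_center (a point): centre of the beaker, 31 mm above its underside; it is 51 mm across there
- nut_a_center (a point): centre of a steel hex nut, 19 mm across the flats, 22 mm across the corners, 10 mm high, 16 g; at the start the lowest of the three piled loosely in the beaker
- nut_b_center (a point): centre of a steel hex nut, 19 mm across the flats, 22 mm across the corners, 10 mm high, 16 g; at the start the middle of the three piled loosely in the beaker
- nut_c_center (a point): centre of a steel hex nut, 19 mm across the flats, 22 mm across the corners, 10 mm high, 16 g; at the start the topmost of the three piled loosely in the beaker
- vial_blue: bystander: blue-capped clear sample vial, 23 mm across, 60 mm high, standing. Origin at the centre of its underside.
- black_tape: bystander: small roll of black tape, 58 mm across, 19 mm high, lying flat. Origin at the centre of its underside.
- spanner: bystander: small open-ended spanner, 127 x 27 x 6 mm, lying flat between robot and bath. Origin at the centre of its underside.

How it is judged:
On the way, in this order (a step that is already met when the one before it is completed fails the run):
1. all three nuts lie in the basket, the lid still shut (x of nut_a_center in the frame of basket between -0.058 and 0.058 m and y of nut_a_center in the frame of basket between -0.048 and 0.048 m and z of nut_a_center in the frame of basket between 0 and 0.045 m and x of nut_b_center in the frame of basket between -0.058 and 0.058 m and y of nut_b_center in the frame of basket between -0.048 and 0.048 m and z of nut_b_center in the frame of basket between 0 and 0.045 m and x of nut_c_center in the frame of basket between -0.058 and 0.058 m and y of nut_c_center in the frame of basket between -0.048 and 0.048 m and z of nut_c_center in the frame of basket between 0 and 0.045 m and value of joint lid below 0.1 rad), for 0.2 s.
2. the empty beaker stands upright on the bench, let go, touching neither basket nor bath, the nuts still in the basket and the lid still shut (all of step 1 and angle between beaker's own z axis and vertical below 0.1 rad and height (world z) of beaker_center between 0.025 and 0.038 m and linear speed of beaker below 0.02 m/s and contact force between the fingers and beaker below 0.1 N and contact force between beaker and basket below 0.1 N and contact force between beaker and bath below 0.1 N), for 0.2 s.
At the end, for the whole second after the job is handed in: the fingers hold the lid still at 60 degrees from closed, to within 5 degrees, and nothing else props it; all three nuts lie in the basket, which stands level on the bench; the beaker stands upright on the bench, let go, and touches neither basket nor bath (value of joint lid between 0.96 and 1.134 rad and velocity of joint lid between -0.05 and 0.05 rad/s and contact force between the fingers and bath above 0.5 N and x of nut_a_center in the frame of basket between -0.058 and 0.058 m and y of nut_a_center in the frame of basket between -0.048 and 0.048 m and z of nut_a_center in the frame of basket between 0 and 0.045 m and x of nut_b_center in the frame of basket between -0.058 and 0.058 m and y of nut_b_center in the frame of basket between -0.048 and 0.048 m and z of nut_b_center in the frame of basket between 0 and 0.045 m and x of nut_c_center in the frame of basket between -0.058 and 0.058 m and y of nut_c_center in the frame of basket between -0.048 and 0.048 m and z of nut_c_center in the frame of basket between 0 and 0.045 m and height (world z) of basket below 0.01 m and angle between each of basket, beaker's own z axis and vertical below 0.1 rad and height (world z) of beaker_center between 0.025 and 0.038 m and linear speed of beaker below 0.02 m/s and contact force between the fingers and beaker below 0.1 N and contact force between beaker and basket below 0.1 N and contact force between beaker and bath below 0.1 N); the arm keeps its last pose, push and grip.
It fails at once if the basket is tipped or pushed more than 5 cm (angle between basket's own z axis and vertical above 0.35 rad or distance of basket from where it was at the start of the episode above 0.05 m).
It fails at once if a bystander is pushed more than 3 cm (distance of any of vial_blue, black_tape, spanner from where it was at the start of the episode above 0.03 m).
It also fails if it takes over 67 s, if anything falls off the work surface, if the arm or the gripper's body presses on something with over 40 N, if the wrist force passes 120 N, or if a joint passes its speed limit or range.

ROBOT

A 7-joint arm with a two-finger parallel gripper is mounted at the origin on the work surface; the furniture and walls round the work are solid. World frame = base frame: x ahead of the robot, y to its left, z up, the work surface at z = 0. Lengths are in m, angles in rad, forces in N, time in s.
With the tool pointing down it reaches from about 0.425 to 0.875 m from the base axis. Payload 4.7 kg.
Tool frame: the origin (TCP) lies where the fingers leave the gripper's body, on its centre line; the fingertips stand 70 mm ahead of it and the grasp point (between the pads) lies 51 mm ahead of it; z points along the fingers, y is the line along which they close (so a half turn about z gives the same grasp; the last joint's range is limited). The gripper opens to 87 mm and grips with 3 to 60 N. Pads are 19 mm wide; open, the fingers measure 117 mm over their backs; the gripper's body (75 mm by 190 mm) begins 51 mm behind the grasp point.
Start: joints at [1.122, 0.321, -0.07, 1.45, 0.023, 1.371, -0.057], TCP at [0.29, -0.582, 0.292] pointing down, gripper open.
Joint ranges: [-2.86, 2.86], [-0.3, 2.09], [-1.38, 1.24], [0.06, 2.45], [-1.56, 4.7], [0.09, 2.05], [-2.69, 2.69]. Speed limits (rad/s): [2.57, 2.57, 3.14, 3.14, 3.14, 3.14, 3.14].

INTERFACE

Orientations are given as a rotation vector (axis times angle).
In Python, from bench import ctrl gives the robot as it stands.
- The arm moves only by the tool play_rows, never from a script. Its argument "increments" is a list that holds one entry, the list of rows, each a list of 7 numbers: the shift along the tool's x, y, z as a fraction of full scale, then the turn, a rotation vector about the tool's x, y, z as a fraction of full scale, then the gripper command: -1 is shut, 1 is fully open, values between are in proportion. A call has 1 to 8 rows; each row is the pose to reach, as a shift and turn from the pose commanded when the call began, along the tool's axes at that moment; what a row does not reach only later rows make up. Full scale, the value 1, is 0.1 m for a shift and 90 degrees for a turn. A row lasts 1/10 s, in which the tool goes at most 50 mm and 8.59 degrees, less where a joint would pass 70% of its speed; a pose out of reach is approached as far as the arm can. A call with a number of a shift or a turn outside -1 to 1 is refused whole. A call with a gripper value outside its range is refused whole. The fingers move at their own pace and stop on an object; "squeeze" is the grip in N (left out, the last holds). Time passes only in rows, so rows that repeat a pose let the fingers close. It gives the time, the measured TCP pose, the force, the opening and the grip force at its end, in the units of the state.
- ctrl.get_state(): the state, without advancing time (a new reading comes with each control period).
- ctrl.get_image(name): name is "scene" or "top"; returns the picture (384x512x3 uint8, red, green, blue); there is no depth.
- ctrl.get_calibration(name): a dict with "vertical_fov" (degrees; the focal length in pixels is half the picture's height over the tangent of half this angle, whatever the lens; pixels are square), "cx", "cy" (the principal point, pixels), "R" (3x3) and "t" (3): a world point X has camera coordinates R X + t. Camera axes: x right, y down, z forward; pixel columns grow to the right and rows downward; lengths in m; the calibration is good to about 2 mm. A picture is of the moment at which its call begins. get_calibration takes no time and is no camera call.
- ctrl.close_job(): hands the job in; it is judged then, once.
The state is a dict: "time": time; "joint_positions": joint angles; "qd": joint speeds; "joint_torque": joint torques, N m; "position": TCP position; "tool_rot": TCP orientation; "ft_force": force on the tool from outside, world axes, zero at the start; "torque": the same for the moment, N m; "grip_width": opening from 0.0 (shut) to 1.0 (fully open); "grip_force": force on a finger pad.
Only numpy, scipy, OpenCV 4.12 (cv2) and the standard library are available. Lean on these libraries where they do the work, as an engineer would, in place of code of your own. Each camera call takes 0.05 s, during which the arm holds its last target. There are 200 camera calls.

## Working session

There is one attempt and no reset: what is moved stays moved. The work goes in short steps, Python scripts to look and compute and a tool call to move; the robot and the scene stay as the last step left them, time stands still between calls to the robot, and variables do not carry over. Pictures are saved under pics/ and viewed, at most 10 in all, crops included, and the job is handed in when it is done.

Besides the shell and the picture viewer there is one more tool, called as a command line: name --argument value ..., lists and objects as JSON in quotes. play_rows: Moves the arm, as the interface text tells. Shift numbers are shares of 0.1 m and turn numbers shares of 90 degrees, none past 1 either way. Its arguments: {"type":"object","properties":{"increments":{"type":"array"},"squeeze":{"type":"number"}},"required":["increments"]}

```bash
mkdir -p pics; ls; python3 - <<'E'
from bench import ctrl
import cv2
for n in("scene","top"):
    im=ctrl.get_image(n); cv2.imwrite(f"pics/{n}0.png",im[:,:,::-1])
    c=ctrl.get_calibration(n); print(n,c)
print(ctrl.get_state())
E
```

```text
pics
scene {'vertical_fov': 47.18660529659657, 'cx': 256.2622985222092, 'cy': 193.64765863879205, 'R': array([[-0.8588796 , -0.51188489, -0.01731177],
       [-0.22899126,  0.41401406, -0.8809968 ],
       [ 0.45813627, -0.75270593, -0.47280539]]), 't': array([0.46404275, 0.22846096, 0.97772776])}
top {'vertical_fov': 44.245450322221174, 'cx': 257.4292033666141, 'cy': 198.97313748186116, 'R': array([[-0.00304301, -0.99978053,  0.0207277 ],
       [-0.99549829,  0.00106511, -0.09477351],
       [ 0.09473063, -0.02092278, -0.99528305]]), 't': array([-0.03418768,  0.58481167,  1.09278251])}
{'time': 0.1, 'joint_positions': array([ 1.12210413,  0.32175629, -0.07008314,  1.45156881,  0.02262973,
        1.37080423, -0.05689176]), 'qd': array([ 0.00055102, -0.00041281, -0.00049072, -0.0027513 , -0.00078018,
        0.00023132,  0.00078068]), 'joint_torque': array([-3.79529301e-04, -4.92573094e+01, -4.06007599e-01, -3.13397563e+01,
       -6.40005595e-02,  3.95962363e-02,  9.05048273e-05]), 'position': array([ 0.28997379, -0.58130635,  0.29125803]), 'tool_rot': array([-3.05621932e+00, -7.20161560e-01,  8.17868997e-04]), 'ft_force': array([ 0.55419758, -0.02534485, -0.45801192]), 'torque': array([ 0.00149042,  0.00457246, -0.01276373]), 'grip_force': 0.0, 'grip_width': 0.9995642346960236}
```

View pics/scene0.png

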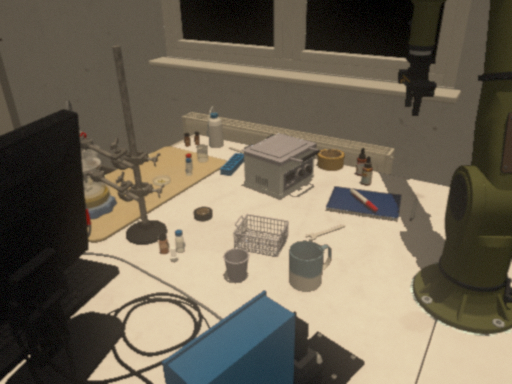

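View pics/top0.png

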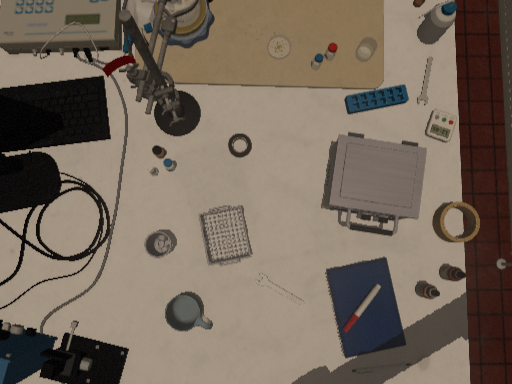

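```bash
cat > h.py <<'E'
import numpy as np, cv2
from bench import ctrl
def cam(n):
    c=ctrl.get_calibration(n); f=192/np.tan(np.radians(c["vertical_fov"]/2)); return c,f
def ray(n,u,v):
    c,f=cam(n); R=np.array(c["R"]);o=-R.T@c["t"]; d=R.T@np.array([(u-c["cx"])/f,(v-c["cy"])/f,1]); return o,d
def onz(n,u,v,z):
    o,d=ray(n,u,v); return o+d*(z-o[2])/d[2]
def proj(n,X):
    c,f=cam(n); p=np.array(c["R"])@X+c["t"]; return np.array([c["cx"]+f*p[0]/p[2],c["cy"]+f*p[1]/p[2]])
E
python3 - <<'E'
import cv2,numpy as np
from h import *
t=cv2.imread("pics/top0.png")
a=cv2.resize(t[195:285,135:265],None,fx=3,fy=3,interpolation=cv2.INTER_CUBIC)
b=cv2.resize(t[125:245,315:445],None,fx=3,fy=3,interpolation=cv2.INTER_CUBIC)
s=cv2.imread("pics/scene0.png")
d=cv2.resize(s[205:290,210:340],None,fx=3,fy=3,interpolation=cv2.INTER_CUBIC)
e=cv2.resize(s[125:205,235:325],None,fx=3,fy=3,interpolation=cv2.INTER_CUBIC)
o=np.zeros((600,790,3),np.uint8)
o[:270,:390]=a;o[:360,395:785]=b;o[290:545,:390]=d;o[360:600,395:665]=e
cv2.imwrite("pics/comp.png",o)
for n,p,z in(("beaker rim",(161,242),.062),("basket",(226,235),.051),("handle",(368,228),.13),("vial",(169,163),.06),("tape",(240,145),.019),("spanner",(280,288),.006),("mug",(184,310),.08)):
    print(n,onz("top",*p,z).round(3), )
for n,p,z in(("beaker rim",(236,256),.062),("basket",(261,230),.051)): print(n,onz("scene",*p,z).round(3))
E
```

```text
beaker rim [0.484 0.185 0.062]
basket [0.499 0.038 0.051]
handle [ 0.512 -0.271  0.13 ]
vial [0.666 0.17  0.06 ]
tape [0.717 0.006 0.019]
spanner [ 0.374 -0.089  0.006]
mug [0.334 0.128 0.08 ]
beaker rim [0.478 0.194 0.062]
basket [0.492 0.056 0.051]
```

View pics/comp.png

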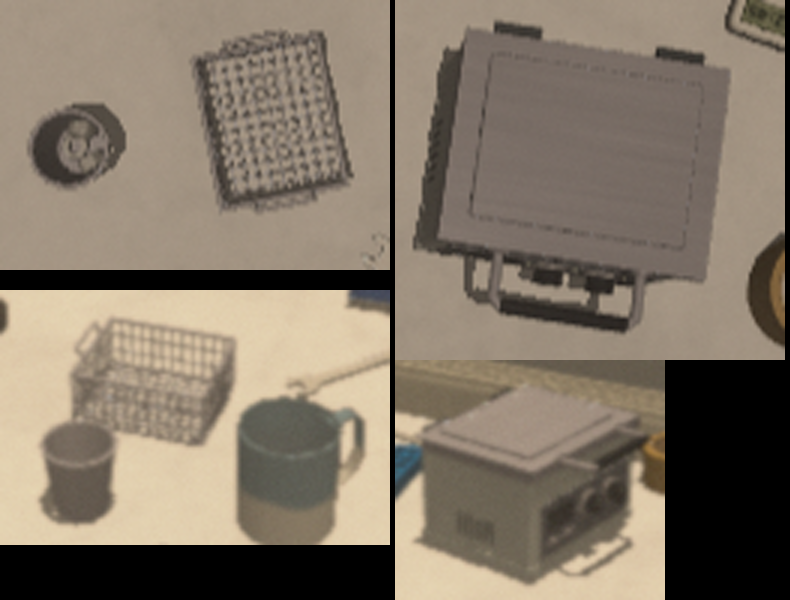

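The images show the beaker rim at top px (158,244), the basket centre at (226,235), and the lid handle bar at about (371,230) with bath yaw of about -8.5°. The mug stands between the robot and the beaker. I'll travel toward the beaker first, staying high.

play_rows --increments '[[[0.3,-0.3,-0.05,0,0,0,1],[0.7,-0.7,-0.1,0,0,0,1],[1,-1,-0.16,0,0,0,1],[1,-1,-0.16,0,0,0,1]]]'

```text
time: 0.5
position: [0.3397, -0.4408, 0.3093]
tool_rot: [-3.053, -0.736, -0.005]
ft_force: [0.6, -0.1, 0.9]
grip_width: 1.001
grip_force: 0.0
```

play_rows --increments '[[[0.35,-0.35,-0.05,0,0,0,1],[0.7,-0.7,-0.1,0,0,0,1],[1,-1,-0.16,0,0,0,1],[1,-1,-0.16,0,0,0,1]]]'

```text
time: 0.9
position: [0.383, -0.3076, 0.3253]
tool_rot: [-3.054, -0.736, -0.004]
ft_force: [-0.1, 0.5, -0.8]
grip_width: 0.999
grip_force: 0.0
```

play_rows --increments '[[[0.35,-0.35,-0.05,0,0,0,1],[0.7,-0.7,-0.1,0,0,0,1],[1,-1,-0.16,0,0,0,1],[1,-1,-0.16,0,0,0,1]]]'

```text
time: 1.3
position: [0.427, -0.1738, 0.3413]
tool_rot: [-3.054, -0.735, -0.004]
ft_force: [1.1, -1.0, 0.3]
grip_width: 0.999
grip_force: 0.0
```

```bash
python3 - <<'E'
from h import *
s=ctrl.get_state(); print(s['position'].round(4),s['tool_rot'].round(3),s['joint_positions'].round(4).tolist(),s['time'])
def tri(us,ut):
    o1,d1=ray("scene",*us);o2,d2=ray("top",*ut)
    A=np.stack([d1,-d2],1);x=np.linalg.lstsq(A,o2-o1,rcond=None)[0]
    p,q=o1+d1*x[0],o2+d2*x[1];return ((p+q)/2).round(3),np.linalg.norm(p-q).round(3)
C=lambda x,y:(135+x/3,195+y/3); B=lambda x,y:(315+(x-395)/3,125+y/3)
D=lambda x,y:(210+x/3,205+(y-290)/3); E=lambda x,y:(235+(x-395)/3,125+(y-360)/3)
print("beaker",onz("top",*C(67,147),.062).round(3),onz("scene",*D(80,444),.062).round(3), tri(D(80,444),C(67,147)))
for p in((195,60),(322,35),(350,180),(222,205)): print("bsk",onz("top",*C(*p),.051).round(3))
for p in((115,320),(235,340)): print("bsk scene",onz("scene",*D(*p),.051).round(3))
for p in((468,27),(730,70),(707,280),(440,240)): print("lid",onz("top",*B(*p),.134).round(3))
for p in((500,308),(630,325)): print("bar",onz("top",*B(*p),.13).round(3))
print("barscene",[onz("scene",*E(*p),.13).round(3) for p in((600,463),(645,437))])
print("bluebox",tri((263,292),(50,337)),"mugrim",tri(D(286,425),(184,310)),"scene cam ray 230,340 z.1",onz("scene",230,340,.1).round(3))
for z in(.3,.4,.5): print("mon",onz("scene",78,113,z).round(3))
E
```

```text
[ 0.427  -0.1738  0.3413] [-3.054 -0.735 -0.004] [0.7661, -0.0956, -0.4034, 1.8062, -0.0394, 1.4216, -0.7282] 1.3
beaker [0.479 0.193 0.062] [0.476 0.195 0.062] (array([0.478, 0.193, 0.06 ]), np.float64(0.002))
bsk [0.545 0.098 0.051]
bsk [0.565 0.    0.051]
bsk [ 0.453 -0.021  0.051]
bsk [0.435 0.076 0.051]
bsk scene [0.56  0.008 0.051]
bsk scene [ 0.449 -0.015  0.051]
lid [ 0.717 -0.213  0.134]
lid [ 0.686 -0.404  0.134]
lid [ 0.532 -0.381  0.134]
lid [ 0.561 -0.189  0.134]
bar [ 0.513 -0.232  0.13 ]
bar [ 0.5   -0.326  0.13 ]
barscene [array([ 0.515, -0.242,  0.13 ]), array([ 0.503, -0.326,  0.13 ])]
bluebox (array([0.296, 0.382, 0.173]), np.float64(0.001)) mugrim (array([0.334, 0.127, 0.088]), np.float64(0.001)) scene cam ray 230,340 z.1 [0.327 0.442 0.1  ]
mon [1.039 0.12  0.3  ]
mon [0.76  0.324 0.4  ]
mon [0.482 0.529 0.5  ]
```

play_rows --increments '[[[0.35,-0.35,-0.05,0,0,0,1],[0.7,-0.7,-0.1,0,0,0,1],[1,-1,-0.16,0,0,0,1],[1,-1,-0.16,0,0,0,1]]]'

```text
time: 1.7
position: [0.4712, -0.0396, 0.3572]
tool_rot: [-3.053, -0.735, -0.005]
ft_force: [-0.5, -0.9, -0.4]
grip_width: 1.001
grip_force: 0.0
```

```bash
cat > k.py <<'E'
import numpy as np
from scipy.spatial.transform import Rotation as R
data=[([1.12210413,.32175629,-.07008314,1.45156881,.02262973,1.37080423,-.05689176],[.28997379,-.58130635,.29125803],[-3.05621932,-.720161560,.000817869]),
([0.7661,-0.0956,-0.4034,1.8062,-0.0394,1.4216,-0.7282],[.427,-.1738,.3413],[-3.054,-.735,-.004])]
E
python3 - <<'E'
from h import *; from k import *
import itertools
s=ctrl.get_state(); d=(s['joint_positions'].round(4).tolist(),s['position'].round(4).tolist(),s['tool_rot'].round(4).tolist())
print(d); open('k.py','a').write(f"data.append({d})\n"); data.append(d)
best=[]
for sg in itertools.product([1,-1],repeat=7):
    F=[];
    for q,p,r in data:
        M=R.identity()
        for a,b,c in zip("zyzyzyz",q,sg): M=M*R.from_euler(a,b*c)
        F.append(M.inv()*R.from_rotvec(r))
    e=sum((F[0].inv()*f).magnitude() for f in F[1:])
    best.append((e,sg,F[0].as_rotvec().round(3)))
best.sort(key=lambda b:b[0])
for b in best[:6]: print(b)
E
```

```text
([0.6389, -0.0738, -0.5715, 1.7508, -0.0424, 1.4507, -1.0248], [0.4712, -0.0396, 0.3572], [-3.053, -0.7349, -0.0045])
(0.00037337336179706846, (-1, 1, -1, 1, -1, 1, -1), array([-0.   , -0.   ,  1.571]))
(0.013407207089218455, (-1, -1, -1, -1, -1, -1, -1), array([0.003, 0.003, 1.571]))
(0.038352562570527625, (1, 1, 1, 1, 1, 1, 1), array([ 0.003, -0.003, -2.496]))
(0.04049000942915559, (1, -1, 1, -1, 1, -1, 1), array([-2.000e-03, -2.000e-03, -2.496e+00]))
(0.22884855600650056, (-1, -1, -1, -1, 1, -1, -1), array([-0.03 ,  0.039,  1.561]))
(0.234937586033455, (-1, 1, -1, 1, 1, 1, -1), array([ 0.033, -0.037,  1.562]))
```

```bash
cat >> k.py <<'E'
sg=[-1,1,-1,1,-1,1,-1]
lo=np.array([-2.86,-.3,-1.38,.06,-1.56,.09,-2.69]);hi=np.array([2.86,2.09,1.24,2.45,4.7,2.05,2.69])
def frames(q):
    M=R.identity();o=[]
    for a,b,c in zip("zyzyzyz",q,sg): M=M*R.from_euler(a,b*c); o.append(M.as_matrix())
    return o
def cols(q):
    f=frames(q); return np.stack([np.array([0,0,1.]),f[1][:,2],f[1][:,0],f[3][:,2],f[3][:,0],f[6][:,2],f[5][:,0]],1)
A=np.vstack([cols(d[0]) for d in data]);b=np.hstack([d[1] for d in data])
P,res,rk,sv=np.linalg.lstsq(A,b,rcond=1e-6)
def fk(q):
    return cols(q)@P, R.from_matrix(frames(q)[6])*R.from_euler('z',np.pi/2)
E
python3 - <<'E'
from k import *
print(P.round(4),rk,sv.round(3),np.abs(A@P-b).max())
for keep in([0,1,3,5],[0,1,2,3,4,5],[0,1,3,5,6]):
    p,_,rk,sv=np.linalg.lstsq(A[:,keep],b,rcond=None);print(keep,p.round(4),rk,sv.round(3),np.abs(A[:,keep]@p-b).max())
E
```

```text
[ 6.0782e+00  4.7600e-01  9.2900e-02  2.3000e-03 -2.1700e-01  6.4246e+00
 -3.7640e-01] 7 [3.453e+00 2.937e+00 6.130e-01 2.700e-01 4.200e-02 2.900e-02 1.000e-03] 0.013222791470169803
[0, 1, 3, 5] [-9.8697  0.3892  0.5206 -9.8987] 4 [3.001e+00 1.710e+00 2.660e-01 2.000e-03] 0.025554552978999612
[0, 1, 2, 3, 4, 5] [-5.4306  0.3704  0.0428  0.4329 -0.2913 -5.1791] 6 [3.453e+00 2.392e+00 5.290e-01 2.690e-01 3.200e-02 1.000e-03] 0.01695026949212941
[0, 1, 3, 5, 6] [ -9.978    0.3888   0.5807 -10.0168   0.0592] 5 [3.003e+00 2.431e+00 2.670e-01 4.100e-02 2.000e-03] 0.02540533731293365
```

play_rows --increments '[[[0.1,-0.1,0,0,0,-0.09,1],[0.2,-0.3,-0.1,0,0,-0.18,1],[0.4,-0.5,-0.1,0,0,-0.27,1],[0.5,-0.7,-0.1,0,0,-0.36,1],[0.6,-0.8,-0.1,0,0,-0.45,1],[0.7,-0.9,-0.1,0,0,-0.54,1],[0.7,-1.0,-0.1,0,0,-0.63,1],[0.7,-1.0,-0.1,0,0,-0.7,1]]]'

```text
time: 2.5
position: [0.4876, 0.0755, 0.3658]
tool_rot: [-2.223, -2.219, 0.0]
ft_force: [-0.6, -0.2, -0.7]
grip_width: 0.998
grip_force: 0.0
```

```bash
cat > rec.py <<'E'
from h import *
s=ctrl.get_state(); d=(s['joint_positions'].round(5).tolist(),s['position'].round(5).tolist(),s['tool_rot'].round(5).tolist())
print(d,s['time'],s['ft_force'].round(1),s['grip_width'],s['grip_force']); open('k_data.py','a').write(f"data.append({d})\n")
E
python3 rec.py
```

```text
([0.49173, -0.02011, -0.68134, 1.68894, -0.01319, 1.46897, -0.19016], [0.48757, 0.07553, 0.36584], [-2.22312, -2.21868, 0.0005]) 2.5 [-0.6 -0.2 -0.7] 0.998248612019096 0.0
```

play_rows --increments '[[[0.1,0,-0.1,0,-0.09,0,1],[0.2,0,-0.1,0,-0.18,0,1],[0.3,0,-0.1,0,-0.27,0,1],[0.4,0,-0.1,0,-0.34,0,1],[0.4,0,-0.1,0,-0.34,0,1]]]'

```text
time: 3.0
position: [0.4876, 0.1182, 0.3738]
tool_rot: [1.923, 1.923, -0.531]
ft_force: [0.8, 0.0, 0.1]
grip_width: 1.001
grip_force: 0.0
```

```bash
python3 rec.py
```

```text
([0.21197, 0.19027, -0.86324, 1.59697, 0.56197, 1.75817, -0.65582], [0.48764, 0.11819, 0.3738], [1.92276, 1.9229, -0.53112]) 3.0 [0.8 0.  0.1] 1.0011676349162923 0.0
```

```bash
python3 - <<'E'
s=open('k.py').read()
i=s.index("def cols"); 
s=s[:i]+'''import os
if os.path.exists('k_data.py'): exec(open('k_data.py').read())
def cols(q):
    f=frames(q); return np.hstack([np.array([[0],[0],[1.]]),f[0][:,:2],f[1],f[3],f[5]])
A=np.vstack([cols(d[0]) for d in data]);b=np.hstack([d[1] for d in data])
P0=np.array([.3,0,0, 0,0,.4, 0,0,.4, 0,0,.2]); lam=3e-3
P=P0+np.linalg.solve(A.T@A+lam**2*np.eye(len(P0)),A.T@(b-A@P0))
def fk(q): return cols(q)@P, R.from_matrix(frames(q)[6])*R.from_euler('z',np.pi/2)
'''
open('k.py','w').write(s)
E
python3 -c "
from k import *
print(P.round(4)); print((A@P-b).reshape(-1,3).round(4))"
```

```text
[ 2.495e-01 -5.000e-04 -7.800e-03  5.000e-04 -7.800e-03  4.677e-01
  1.000e-04 -9.700e-03  5.117e-01 -1.400e-03 -1.200e-03  2.990e-01]
[[-0.  0.  0.]
 [ 0.  0.  0.]
 [-0. -0. -0.]
 [ 0.  0. -0.]
 [-0.  0. -0.]]
```

```bash
cat >> k.py <<'E'
from scipy.optimize import least_squares
def ik(p,Rt,q0,w=.02):
    f=lambda q:np.hstack([(fk(q)[0]-p)*10,(Rt.inv()*fk(q)[1]).as_rotvec()*2,w*(q-q0)])
    r=least_squares(f,np.clip(q0,lo+.03,hi-.03),bounds=(lo+.02,hi-.02),max_nfev=40)
    e=np.hypot(np.linalg.norm(fk(r.x)[0]-p),np.linalg.norm((Rt.inv()*fk(r.x)[1]).as_rotvec())*.1)
    return r.x,e
def tool(az,pitch,flip):   # pitch>0 : pointing down; y horizontal
    az,pitch=np.radians([az,pitch]); z=np.array([np.cos(az)*np.cos(pitch),np.sin(az)*np.cos(pitch),-np.sin(pitch)])
    y=np.array([-np.sin(az),np.cos(az),0])*(1 if flip else -1); return R.from_matrix(np.stack([np.cross(y,z),y,z],1))
bodypts=np.array([[x,y,z] for x in(-.0375,0,.0375) for y in(-.095,-.05,0,.05,.095) for z in(0,-.05,-.1)]+[[.05*np.cos(t),.05*np.sin(t),z] for t in np.arange(0,6.3,.8) for z in(-.15,-.2,-.25,-.3)])
def clear(p,Rt):
    X=Rt.apply(bodypts)+p; m=X[:,2].min()
    def cyl(c,r,h): 
        d=np.hypot(X[:,0]-c[0],X[:,1]-c[1])-r; return np.maximum(d,X[:,2]-h).min()
    def box(x0,x1,y0,y1,h):
        return np.maximum.reduce([x0-X[:,0],X[:,0]-x1,y0-X[:,1],X[:,1]-y1,X[:,2]-h]).min()
    return min(m,cyl((.334,.127),.05,.092),box(.0,.3,.37,.6,.18),box(.43,.57,-.02,.1,.062),cyl((.666,.17),.03,.06),box(.5,.75,-.42,-.18,.145),cyl((.8,.16),.06,.5))
E
python3 - <<'E'
from k import *; from h import ctrl
qn=ctrl.get_state()['joint_positions']; g=np.array([.479,.193,.042]); rng=np.random.default_rng(0)
out=[]
for az in range(-180,180,15):
  for p in(20,30,40,50):
    for fl in(0,1):
      T=tool(az,p,fl); tcp=g-T.apply([0,0,.051]); c=clear(tcp,T)
      if c<.004: continue
      for q0 in[qn]+[qn+rng.normal(0,.8,7) for _ in range(2)]:
        q,e=ik(tcp,T,q0)
        if e<.003: out.append((np.abs(q-qn).max(),az,p,fl,round(c,3),q.round(2).tolist(),(tcp-T.apply([0,0,.3])).round(2).tolist())); break
out.sort()
for o in out[:25]: print(*o)
E
```

```text
0.43931372790724843 -75 50 1 0.019 [-0.19, 0.63, -0.77, 1.83, 0.93, 1.52, -1.1] [0.42, 0.41, 0.31]
0.4760767129833646 -60 50 1 0.015 [-0.14, 0.56, -0.84, 1.96, 1.04, 1.41, -0.97] [0.37, 0.39, 0.31]
0.5275891521374643 -75 40 1 0.025 [-0.31, 0.72, -0.71, 1.78, 1.0, 1.66, -1.17] [0.41, 0.45, 0.27]
0.5590087920612347 -90 50 1 0.036 [-0.21, 0.69, -0.71, 1.71, 0.81, 1.6, -1.21] [0.48, 0.42, 0.31]
0.5695621940927437 -60 40 1 0.014 [-0.28, 0.65, -0.78, 1.94, 1.13, 1.56, -1.09] [0.34, 0.43, 0.27]
0.5822645668638741 -45 50 1 0.004 [-0.07, 0.47, -0.91, 2.1, 1.14, 1.27, -0.85] [0.32, 0.35, 0.31]
0.6051186303160921 -90 40 1 0.045 [-0.32, 0.78, -0.65, 1.64, 0.86, 1.75, -1.26] [0.48, 0.46, 0.27]
0.6293050157230451 -75 30 1 0.031 [-0.42, 0.81, -0.65, 1.73, 1.05, 1.8, -1.23] [0.4, 0.49, 0.22]
0.6825611083649251 -105 50 1 0.057 [-0.21, 0.74, -0.66, 1.6, 0.69, 1.67, -1.34] [0.54, 0.41, 0.31]
0.6883657565596873 -90 30 1 0.035 [-0.41, 0.88, -0.59, 1.57, 0.91, 1.89, -1.29] [0.48, 0.5, 0.22]
0.7054903687084345 -105 40 1 0.046 [-0.31, 0.84, -0.6, 1.51, 0.73, 1.82, -1.36] [0.55, 0.45, 0.27]
0.708782743199608
[... 660 characters left out ...]
0.39, 0.31]
0.8144364858572514 -120 30 1 0.035 [-0.35, 0.99, -0.5, 1.29, 0.61, 2.02, -1.47] [0.63, 0.46, 0.22]
0.8200144631725846 -120 40 1 0.046 [-0.28, 0.88, -0.56, 1.4, 0.59, 1.87, -1.48] [0.61, 0.43, 0.27]
0.821748217755328 105 40 0 0.013 [1.02, 0.97, -1.21, 1.92, 0.04, 0.98, 0.17] [0.55, -0.07, 0.27]
0.8641946327083166 -135 30 1 0.024 [-0.38, 0.99, -0.31, 1.21, 0.37, 2.03, -1.52] [0.69, 0.41, 0.22]
0.9174659789170395 -150 30 1 0.018 [-0.4, 1.0, -0.11, 1.17, 0.11, 2.03, -1.57] [0.74, 0.34, 0.22]
0.9490222497534616 -135 40 1 0.025 [-0.23, 0.91, -0.52, 1.32, 0.45, 1.9, -1.6] [0.67, 0.38, 0.27]
0.950212910902663 -135 50 1 0.035 [-0.15, 0.8, -0.57, 1.44, 0.44, 1.73, -1.61] [0.64, 0.35, 0.31]
```

```bash
cat >> k.py <<'E'
zh=np.array([0,0,1.])
def lip(g,b):
    n=-zh+(zh@b)*b; n/=np.linalg.norm(n); return g+b*.02+.029*n
E
python3 - <<'E'
from k import *
g=np.array([.479,.193,.042]);bc=np.array([.499,.040])
qs={(-75,40):[-0.31,0.72,-0.71,1.78,1.0,1.66,-1.17],(-75,30):[-0.42,0.81,-0.65,1.73,1.05,1.8,-1.23]}
for (a0,p0),q0 in qs.items():
  T=tool(a0,p0,1); bt=T.inv().apply(zh); out=[]
  for az in range(-135,1,15):
   for p in(-10,0,15,30):
    for roll in range(90,271,15):
      Tp=tool(az,p,1)*R.from_euler('z',roll,degrees=True); bb=Tp.apply(bt); el=np.degrees(np.arcsin(bb[2]))
      if el>-42: continue
      L=lip(np.zeros(3),bb); h=bb[:2]/(np.linalg.norm(bb[:2])+1e-9)
      gp=np.array([*(bc-L[:2]-.012*h),.09-L[2]]); 
      for up in(0,.03,.06):
        gq=gp+[0,0,up]; tcp=gq-Tp.apply([0,0,.051]); c=clear(tcp,Tp)
        if c>.012: break
      else: continue
      for s in(0,1):
        q1=np.array(q0); q1[6]+=np.radians(roll if s==0 else roll-360)*-1
        q,e=ik(tcp,Tp,q1)
        if e<.003: out.append((np.abs(q-q0).max().round(2),az,p,roll,round(el),up,round(c,3),q.round(2).tolist(),gq.round(3).tolist(),h.round(2)))
  out.sort(key=lambda o:o[0]); print(a0,p0,len(out))
  for o in out[:14]: print(*o)
E
```

```text
-75 40 38
2.61 -75 -10 210 -50 0.06 0.019 [-0.65, 0.78, -0.15, 1.91, 1.22, 2.03, 1.44] [0.498, 0.037, 0.184] [0.37 0.93]
2.73 -90 -10 210 -50 0.06 0.026 [-0.77, 0.86, 0.1, 1.73, 1.0, 2.03, 1.56] [0.497, 0.038, 0.184] [0.59 0.8 ]
2.82 -45 0 195 -48 0.06 0.031 [-0.37, 0.54, -0.55, 2.32, 1.59, 1.85, 1.65] [0.501, 0.036, 0.184] [-0.47  0.88]
2.86 -60 0 195 -48 0.06 0.031 [-0.39, 0.63, -0.51, 2.12, 1.42, 1.95, 1.69] [0.5, 0.036, 0.184] [-0.22  0.97]
2.87 -90 0 195 -48 0 0.013 [-0.53, 0.87, -0.21, 1.71, 1.04, 2.03, 1.7] [0.498, 0.036, 0.124] [0.29 0.96]
2.9 -75 0 195 -48 0.06 0.031 [-0.44, 0.7, -0.41, 1.92, 1.25, 2.03, 1.73] [0.499, 0.036, 0.184] [0.04 1.  ]
2.91 -105 -10 210 -50 0.06 0.034 [-0.91, 0.99, 0.42, 1.55, 0.75, 2.03, 1.74] [0.497, 0.038, 0.184] [0.78 0.62]
2.95 -90 -10 195 -57 0.03 0.022 [-0.75, 0.92, 0.06, 1.7, 1.0, 2.03, 1.78] [0.5, 0.041, 0.153] [0.37 0.93]
3.01 -45 0 180 -50 0.03 0.012 [-0.4, 0.62, -0.51, 2.31, 1.6, 1.86, 1.84] [0.501, 0.038, 0.154] [-0.71  0.71]
3.04 -105 0 195 -48 0.03 0.031 [-0.71, 0.89, 0.15, 1.55, 0.78, 2.03, 1.87] [0.497, 0.037, 0.154] [0.53 0.85]
3.04
[... 1272 characters left out ...]
2, 2.03, 1.44] [0.499, 0.041, 0.183] [0.57 0.82]
2.71 -105 -10 225 -44 0.06 0.022 [-0.91, 0.98, 0.42, 1.56, 0.75, 2.03, 1.48] [0.493, 0.038, 0.185] [0.96 0.3 ]
2.72 -90 0 210 -49 0.03 0.012 [-0.56, 0.81, -0.17, 1.73, 1.03, 2.03, 1.49] [0.497, 0.037, 0.154] [0.65 0.76]
2.8 -90 -10 210 -56 0.06 0.026 [-0.78, 0.86, 0.1, 1.72, 1.0, 2.03, 1.57] [0.499, 0.04, 0.183] [0.77 0.64]
2.84 -105 0 210 -49 0.03 0.012 [-0.72, 0.89, 0.15, 1.55, 0.78, 2.03, 1.61] [0.496, 0.038, 0.154] [0.83 0.56]
2.88 -45 0 195 -57 0.06 0.03 [-0.4, 0.54, -0.53, 2.32, 1.58, 1.85, 1.65] [0.499, 0.041, 0.183] [-0.36  0.93]
2.92 -105 15 195 -43 0 0.018 [-0.33, 0.81, -0.36, 1.58, 0.87, 2.03, 1.69] [0.495, 0.034, 0.125] [0.54 0.84]
```

```bash
cat > go.py <<'E'
from k import *; from h import ctrl
def go(p,Rt,cur=None):
    if cur is None:
        s=ctrl.get_state(); cur=(s['position'],R.from_rotvec(s['tool_rot']))
    d=cur[1].inv().apply(np.array(p)-cur[0])/.1; w=(cur[1].inv()*Rt).as_rotvec()/(np.pi/2)
    print("shift",d.round(3),"turn",w.round(3),"rows rot",round(np.linalg.norm(w)*90/8.59,1),"trans",round(np.linalg.norm(d)*2,1)); return np.array(p),Rt
E
python3 - <<'E'
from go import *
g=np.array([.479,.193,.044]);T=tool(-75,40,1);t=g-T.apply([0,0,.051]);print(t)
c=go(t+[0,0,.21],T); c=go(t+[0,0,.12],T,c); go(t+[0,0,.03],T,c); go(t,T,c)
Tp=tool(-60,0,1); bt=T.inv().apply(zh)
for r in range(90,190,15):
    b=(Tp*R.from_euler('z',-r,degrees=True)).apply(bt); print(r,round(np.degrees(np.arcsin(b[2]))),lip(np.zeros(3),b).round(3),b.round(2))
E
```

```text
[0.46888839 0.23073705 0.07678217]
shift [ 1.412 -0.184  0.178] turn [-0.112 -0.215 -0.126] rows rot 2.9 trans 2.9
shift [0.689 0.    0.579] turn [0. 0. 0.] rows rot 0.0 trans 1.8
shift [0.689 0.    0.579] turn [0. 0. 0.] rows rot 0.0 trans 1.8
shift [0.919 0.    0.771] turn [0. 0. 0.] rows rot 0.0 trans 2.4
90 0 [ 0.007  0.019 -0.029] [0.34 0.94 0.  ]
105 -11 [ 0.005  0.013 -0.032] [ 0.32  0.93 -0.2 ]
120 -23 [ 0.002  0.007 -0.034] [ 0.25  0.89 -0.38]
135 -33 [ 0.     0.001 -0.035] [ 0.15  0.83 -0.54]
150 -42 [-0.    -0.004 -0.035] [ 0.01  0.75 -0.66]
165 -48 [ 0.002 -0.008 -0.034] [-0.15  0.66 -0.74]
180 -50 [ 0.005 -0.008 -0.034] [-0.32  0.56 -0.77]
```

play_rows --increments '[[[0.3,-0.05,0.05,-0.03,-0.06,-0.04,1],[0.6,-0.1,0.1,-0.07,-0.13,-0.08,1],[0.9,-0.15,0.15,-0.11,-0.215,-0.126,1],[1,-0.18,0.18,-0.112,-0.215,-0.126,1]]]'

```text
time: 3.4
position: [0.4688, 0.1938, 0.3059]
tool_rot: [1.438, 1.875, -0.675]
ft_force: [-0.2, 0.4, -0.9]
grip_width: 1.0
grip_force: 0.0
```

```bash
python3 rec.py; python3 - <<'E'
from go import *
import cv2
print(P.round(4), np.abs(A@P-b).max())
g=np.array([.479,.193,.044]);T=tool(-75,40,1);t=g-T.apply([0,0,.051])
c=go(t+[0,0,.12],T); go(t+[0,0,.03],T,c)
cv2.imwrite("pics/s1.png",ctrl.get_image("scene")[:,:,::-1])
E
```

```text
([-0.08795, 0.37957, -0.9074, 1.7131, 0.89966, 1.86853, -0.83512], [0.46883, 0.1938, 0.30594], [1.43761, 1.87541, -0.67533]) 3.4 [-0.2  0.4 -0.9] 1.0000695647878781 0.0
[ 2.496e-01 -3.000e-04 -7.800e-03  3.000e-04 -7.800e-03  4.677e-01
  1.000e-04 -1.010e-02  5.123e-01 -8.000e-04 -8.000e-04  2.990e-01] 2.2185918703176988e-05
shift [1.066 0.099 0.426] turn [-0.001  0.001  0.001] rows rot 0.0 trans 2.3
shift [0.689 0.    0.579] turn [0. 0. 0.] rows rot 0.0 trans 1.8
```

View pics/s1.png

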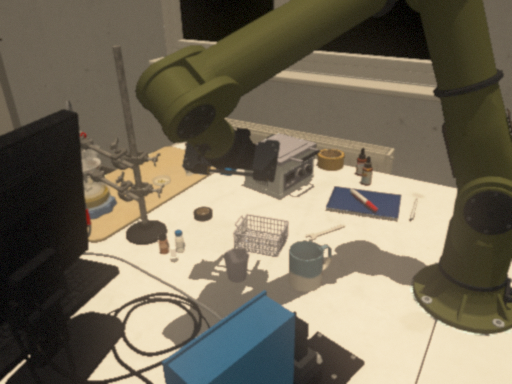

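play_rows --increments '[[[0.35,0.05,0.15,0,0,0,1],[0.7,0.1,0.3,0,0,0,1],[1,0.1,0.426,0,0,0,1],[1,0.1,0.426,0,0,0,1]]]'

```text
time: 3.85
position: [0.4734, 0.2229, 0.2029]
tool_rot: [1.45, 1.868, -0.678]
ft_force: [-0.6, -0.6, 0.4]
grip_width: 0.998
grip_force: 0.0
```

play_rows --increments '[[[0.25,0,0.2,0,0,0,1],[0.5,0,0.4,0,0,0,1],[0.75,0,0.58,0,0,0,1],[0.755,0,0.58,0,0,0,1]]]'

```text
time: 4.25
position: [0.4733, 0.2266, 0.1098]
tool_rot: [1.45, 1.865, -0.676]
ft_force: [0.2, 0.1, 0.1]
grip_width: 1.0
grip_force: 0.0
```

```bash
python3 rec.py; python3 - <<'E'
from go import *
import cv2
g=np.array([.479,.193,.044]);T=tool(-75,40,1);t=g-T.apply([0,0,.051])
go(t,T)
a=ctrl.get_image("scene")[:,:,::-1];b=ctrl.get_image("top")[:,:,::-1]
a=cv2.resize(a[190:310,170:300],None,fx=3,fy=3,interpolation=cv2.INTER_CUBIC);b=cv2.resize(b[160:280,100:230],None,fx=3,fy=3,interpolation=cv2.INTER_CUBIC)
import numpy as np
cv2.imwrite("pics/s2.png",np.hstack([a,b]))
E
```

```text
([-0.23365, 0.7003, -0.80749, 1.76852, 1.0128, 1.73438, -1.15115], [0.47328, 0.2266, 0.10978], [1.44972, 1.86469, -0.67636]) 4.25 [0.2 0.1 0.1] 1.0002892541691637 0.0
shift [ 0.286 -0.033  0.172] turn [-0.005  0.002 -0.006] rows rot 0.1 trans 0.7
```

View pics/s2.png

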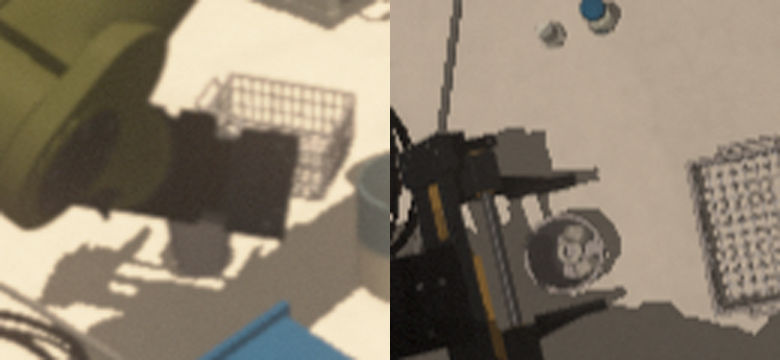

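The top crop shows the beaker (rim near crop (570,250)) centred between the open fingers. I'll go down and close.

play_rows --increments '[[[0.15,-0.02,0.09,0,0,0,1],[0.28,-0.03,0.17,0,0,0,1],[0.28,-0.03,0.17,0,0,0,1],[0.28,-0.03,0.17,0,0,0,0.3],[0.28,-0.03,0.17,0,0,0,-1],[0.28,-0.03,0.17,0,0,0,-1],[0.28,-0.03,0.17,0,0,0,-1],[0.28,-0.03,0.17,0,0,0,-1]]]' --squeeze 15

```text
time: 5.15
position: [0.4685, 0.2338, 0.0786]
tool_rot: [1.447, 1.866, -0.669]
ft_force: [-0.4, 0.5, 1.5]
grip_width: 0.657
grip_force: 14.7
```

```bash
python3 rec.py; python3 - <<'E'
from go import *
T=tool(-75,40,1)
s=ctrl.get_state();
c=go(s['position']+[0,0,.12],R.from_rotvec(s['tool_rot']))
Tp=tool(-60,0,1); gp=np.array([.498,.030,.165]); t=gp-Tp.apply([0,0,.051]); print(t)
q,e=ik(t,Tp,s['joint_positions']); print(q.round(2),e)
q2,e=ik(t,Tp*R.from_euler('z',-175,degrees=True),q+[0,0,0,0,0,0,3.05]);print(q2.round(2),e, clear(t,Tp), [round(clear(t,Tp*R.from_euler('z',-r,degrees=True)),3) for r in range(0,190,15)])
go(t,Tp,c)
E
```

```text
([-0.26014, 0.75108, -0.79247, 1.77266, 1.03311, 1.71172, -1.20026], [0.46847, 0.23377, 0.07865], [1.44657, 1.86636, -0.66935]) 5.15 [-0.4  0.5  1.5] 0.6573881587566636 14.674184132723848
shift [-0.921  0.007 -0.769] turn [0. 0. 0.] rows rot 0.0 trans 2.4
[0.4725    0.0741673 0.165    ]
[-0.34  0.69 -0.56  2.13  1.45  1.99 -1.23] 6.4745070630428644e-06
[-0.34  0.69 -0.56  2.13  1.45  1.99  1.82] 6.402456832331782e-08 0.03422170607448749 [np.float64(0.034), np.float64(0.034), np.float64(0.023), np.float64(0.009), np.float64(0.002), np.float64(0.002), np.float64(0.008), np.float64(-0.009), np.float64(-0.002), np.float64(0.005), np.float64(-0.007), np.float64(0.012), np.float64(0.035)]
shift [-0.74  -0.366  1.407] turn [-0.163 -0.44  -0.063] rows rot 5.0 trans 3.3
```

play_rows --increments '[[[-0.1,0,-0.08,0,0,0,-1],[-0.25,0,-0.2,0,0,0,-1],[-0.45,0,-0.37,0,0,0,-1],[-0.65,0,-0.54,0,0,0,-1],[-0.82,0,-0.68,0,0,0,-1],[-0.92,0,-0.77,0,0,0,-1],[-0.92,0,-0.77,0,0,0,-1]]]'

```text
time: 5.85
position: [0.4681, 0.2344, 0.2009]
tool_rot: [1.448, 1.865, -0.664]
ft_force: [0.0, 0.4, -2.2]
grip_width: 0.653
grip_force: 14.8
```

```bash
python3 - <<'E'
from go import *
s=ctrl.get_state(); print(s['position'],s['grip_width'],s['grip_force'],s['ft_force'])
Tp=tool(-60,0,1); gp=np.array([.498,.030,.182]); t=gp-Tp.apply([0,0,.051])
p0=s['position'];R0=R.from_rotvec(s['tool_rot']);w=(R0.inv()*Tp).as_rotvec()
c=go(p0+(t-p0)*.5,R0*R.from_rotvec(w*.5)); go(t,Tp,c)
E
```

```text
[0.46814404 0.23439921 0.20094865] 0.65345739473733 14.791590135097579 [ 0.02510368  0.44901574 -2.1534921 ]
shift [-0.43  -0.182  0.658] turn [-0.081 -0.22  -0.033] rows rot 2.5 trans 1.6
shift [-0.174 -0.287  0.734] turn [-0.081 -0.22  -0.033] rows rot 2.5 trans 1.6
```

play_rows --increments '[[[-0.06,-0.03,0.1,-0.01,-0.03,-0.005,-1],[-0.17,-0.07,0.26,-0.03,-0.09,-0.013,-1],[-0.3,-0.13,0.46,-0.06,-0.15,-0.023,-1],[-0.43,-0.18,0.66,-0.081,-0.22,-0.033,-1]]]'

```text
time: 6.25
position: [0.4698, 0.1528, 0.1885]
tool_rot: [1.12, 1.647, -0.758]
ft_force: [0.7, -0.4, -2.1]
grip_width: 0.652
grip_force: 14.8
```

play_rows --increments '[[[-0.05,-0.08,0.22,-0.03,-0.07,-0.01,-1],[-0.11,-0.18,0.46,-0.055,-0.14,-0.02,-1],[-0.15,-0.25,0.65,-0.075,-0.2,-0.03,-1],[-0.174,-0.287,0.734,-0.081,-0.22,-0.033,-1],[-0.174,-0.287,0.734,-0.081,-0.22,-0.033,-1]]]'

```text
time: 6.75
position: [0.4717, 0.0721, 0.1783]
tool_rot: [0.811, 1.417, -0.822]
ft_force: [0.4, -0.2, -1.5]
grip_width: 0.656
grip_force: 14.8
```

```bash
python3 rec.py; python3 - <<'E'
from go import *
import cv2
Tp=tool(-60,0,1); gp=np.array([.498,.030,.182]); t=gp-Tp.apply([0,0,.051])
go(t,Tp); s=ctrl.get_state(); print(s['position']+R.from_rotvec(s['tool_rot']).apply([0,0,.051]))
a=ctrl.get_image("scene")[:,:,::-1];b=ctrl.get_image("top")[:,:,::-1]
a=cv2.resize(a[130:270,150:310],None,fx=2.4,fy=2.4,interpolation=cv2.INTER_CUBIC);b=cv2.resize(b[150:290,120:280],None,fx=2.4,fy=2.4,interpolation=cv2.INTER_CUBIC)
cv2.imwrite("pics/s3.png",np.hstack([a,b]))
E
```

```text
([-0.31745, 0.65571, -0.58216, 2.13559, 1.4492, 1.98963, -1.20135], [0.47173, 0.07211, 0.17827], [0.81078, 1.41695, -0.82212]) 6.75 [ 0.4 -0.2 -1.5] 0.6556015603580805 14.828021318523952
shift [-0.037  0.017 -0.014] turn [-0.    -0.     0.005] rows rot 0.1 trans 0.1
[0.49720333 0.02792699 0.17824342]
```

View pics/s3.png

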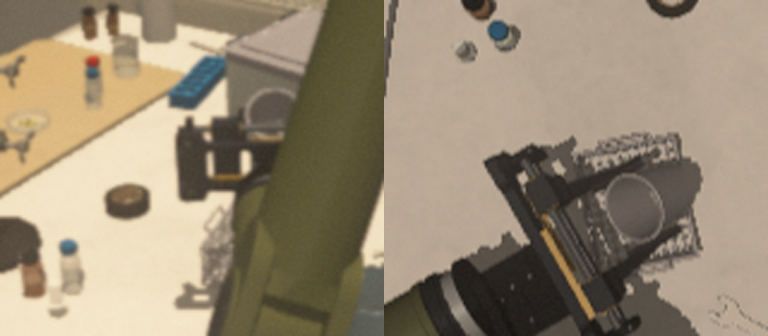

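play_rows --increments '[[[-0.04,0,0,0,0,-0.05,-1],[-0.06,0,0,0,0,-0.13,-1],[-0.08,0,0,0,0,-0.22,-1],[-0.08,0,0,0,0,-0.31,-1],[-0.08,0,0,0,0,-0.4,-1],[-0.08,0,0,0,0,-0.49,-1],[-0.08,0,0,0,0,-0.58,-1],[-0.08,0,0,0,0,-0.67,-1]]]'

```text
time: 7.65
position: [0.473, 0.0749, 0.1883]
tool_rot: [-0.012, 1.835, -1.589]
ft_force: [-0.5, -0.6, -1.2]
grip_width: 0.656
grip_force: 14.8
```

play_rows --increments '[[[0,0,0,0,0,-0.08,-1],[0,0,0,0,0,-0.15,-1],[0,0,0,0,0,-0.22,-1],[0,0,0,0,0,-0.29,-1],[0,0,0,0,0,-0.36,-1],[0,0,0,0,0,-0.43,-1],[0,0,0,0,0,-0.5,-1],[0,0,0,0,0,-0.57,-1]]]'

```text
time: 8.45
position: [0.473, 0.0749, 0.1883]
tool_rot: [-0.944, 1.939, -2.144]
ft_force: [-0.2, -1.0, -1.6]
grip_width: 0.658
grip_force: 14.7
```

play_rows --increments '[[[0,0,0,0,0,-0.05,-1],[0,0,0,0,0,-0.1,-1],[0,0,0,0,0,-0.15,-1],[0,0,0,0,0,-0.2,-1],[0,0,0,0,0,-0.26,-1],[0,0,0,0,0,-0.32,-1],[0,0,0,0,0,-0.38,-1],[0,0,0,0,0,-0.44,-1]]]'

```text
time: 9.25
position: [0.473, 0.0749, 0.1885]
tool_rot: [1.425, -1.388, 1.909]
ft_force: [-0.2, 0.3, -0.6]
grip_width: 0.662
grip_force: 14.7
```

play_rows --increments '[[[0,0,0,0,0,-0.09,-1],[0,0,0,0,0,-0.18,-1],[0,0,0,0,0,-0.24,-1],[0,0,0,0,0,-0.24,-1],[0,0,0,0,0,-0.24,-1],[0,0,0,0,0,-0.24,-1]]]'

```text
time: 9.85
position: [0.4725, 0.0738, 0.1878]
tool_rot: [1.554, -1.03, 1.668]
ft_force: [-0.1, -0.6, -0.4]
grip_width: 0.652
grip_force: 14.7
```

```bash
python3 rec.py; python3 - <<'E'
from go import *
import cv2
T=tool(-75,40,1); bt=T.inv().apply(zh); s=ctrl.get_state(); print("b",R.from_rotvec(s['tool_rot']).apply(bt))
a=ctrl.get_image("scene")[:,:,::-1];b=ctrl.get_image("top")[:,:,::-1]
a=cv2.resize(a[170:270,190:310],None,fx=3.3,fy=3.3,interpolation=cv2.INTER_CUBIC);b=cv2.resize(b[180:280,160:280],None,fx=3.3,fy=3.3,interpolation=cv2.INTER_CUBIC)
cv2.imwrite("pics/s4.png",np.hstack([a,b]))
E
```

```text
([-0.29127, 0.6435, -0.61457, 2.13459, 1.45751, 2.00384, 1.82829], [0.47253, 0.07381, 0.18784], [1.55428, -1.03026, 1.66782]) 9.85 [-0.1 -0.6 -0.4] 0.6520587861940192 14.697987630304112
b [-0.24009613  0.60476991 -0.75934656]
```

View pics/s4.png

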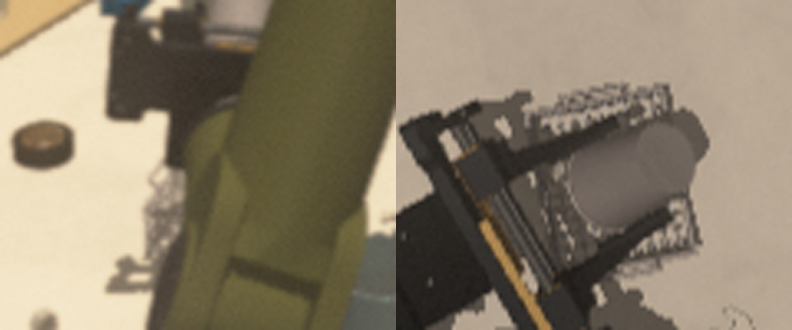

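play_rows --increments '[[[0,0,0,0,0,0.08,-1],[0,0,0,0,0,0.17,-1],[0,0,0,0,0,0.26,-1],[0,0,0,0,0,0.35,-1],[0,0,0,0,0,0.44,-1],[0,0,0,0,0,0.53,-1],[0,0,0,0,0,0.62,-1],[0,0,0,0,0,0.7,-1]]]'

```text
time: 10.75
position: [0.4723, 0.0734, 0.1875]
tool_rot: [-0.898, 1.938, -2.126]
ft_force: [0.6, -0.1, -1.4]
grip_width: 0.659
grip_force: 14.7
```

play_rows --increments '[[[0,0,0,0,0,0.09,-1],[0,0,0,0,0,0.18,-1],[0,0,0,0,0,0.27,-1],[0,0,0,0,0,0.36,-1],[0,0,0,0,0,0.45,-1],[0,0,0,0,0,0.54,-1],[0,0,0,0,0,0.63,-1],[0,0,0,0,0,0.7,-1]]]'

```text
time: 11.55
position: [0.4723, 0.0733, 0.1875]
tool_rot: [0.204, 1.759, -1.42]
ft_force: [-0.4, 0.1, -1.1]
grip_width: 0.653
grip_force: 14.8
```

play_rows --increments '[[[0,0,0,0,0,0.09,-1],[0,0,0,0,0,0.18,-1],[0,0,0,0,0,0.27,-1],[0,0,0,0,0,0.36,-1],[0,0,0,0,0,0.45,-1],[0,0,0,0,0,0.52,-1],[0,0,0,0,0,0.52,-1]]]'

```text
time: 12.25
position: [0.4723, 0.0734, 0.1875]
tool_rot: [0.813, 1.415, -0.818]
ft_force: [-0.6, 0.3, -0.5]
grip_width: 0.653
grip_force: 14.8
```

```bash
python3 rec.py; python3 - <<'E'
from go import *
T=tool(-75,40,1); s=ctrl.get_state()
t=np.array([.4685,.2338,.20]); p0=s['position'];R0=R.from_rotvec(s['tool_rot']);w=(R0.inv()*T).as_rotvec()
c=go(p0+(t-p0)*.5,R0*R.from_rotvec(w*.5)); go(t,T,c)
E
```

```text
([-0.3346, 0.6273, -0.56609, 2.13683, 1.4395, 1.97653, -1.1851], [0.47234, 0.07338, 0.1875], [0.81298, 1.41502, -0.81759]) 12.25 [-0.6  0.3 -0.5] 0.6531806508246062 14.797160820003796
shift [-0.063  0.385 -0.704] turn [0.08  0.221 0.03 ] rows rot 2.5 trans 1.6
shift [ 0.203  0.291 -0.722] turn [0.08  0.221 0.03 ] rows rot 2.5 trans 1.6
```

play_rows --increments '[[[-0.02,0.1,-0.2,0.02,0.05,0.01,-1],[-0.04,0.25,-0.45,0.05,0.13,0.02,-1],[-0.063,0.385,-0.704,0.08,0.221,0.03,-1],[-0.063,0.385,-0.704,0.08,0.221,0.03,-1]]]'

```text
time: 12.65
position: [0.4721, 0.1579, 0.1967]
tool_rot: [1.126, 1.656, -0.749]
ft_force: [-0.1, -0.0, -0.4]
grip_width: 0.655
grip_force: 14.9
```

play_rows --increments '[[[0.06,0.1,-0.25,0.03,0.07,0.01,-1],[0.13,0.2,-0.5,0.055,0.15,0.02,-1],[0.203,0.291,-0.722,0.08,0.221,0.03,-1],[0.203,0.291,-0.722,0.08,0.221,0.03,-1]]]'

```text
time: 13.05
position: [0.4698, 0.2354, 0.2015]
tool_rot: [1.442, 1.878, -0.668]
ft_force: [0.3, 0.3, -0.1]
grip_width: 0.657
grip_force: 14.8
```

```bash
python3 rec.py; python3 - <<'E'
from go import *
import cv2
T=R.from_rotvec([1.447,1.866,-.669]); t=np.array([.4685,.2338,.0788])
c=go(t+[0,0,.03],T); go(t,T,c)
b=ctrl.get_image("top")[:,:,::-1]
cv2.imwrite("pics/s5.png",cv2.resize(b[180:300,130:270],None,fx=5,fy=5,interpolation=cv2.INTER_CUBIC))
E
```

```text
([-0.24369, 0.54851, -0.80747, 1.72536, 0.92676, 1.79581, -1.01453], [0.46982, 0.2354, 0.20155], [1.44249, 1.87814, -0.66835]) 13.05 [ 0.3  0.3 -0.1] 0.6569572674988329 14.844274622903713
shift [ 0.7   -0.017  0.608] turn [ 0.001 -0.004  0.006] rows rot 0.1 trans 1.9
shift [ 0.23  -0.002  0.192] turn [0. 0. 0.] rows rot 0.0 trans 0.6
```

View pics/s5.png

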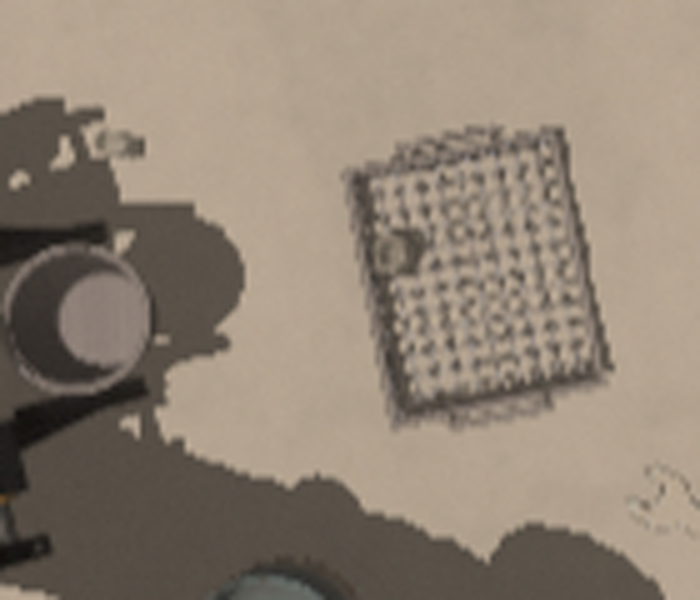

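The beaker is empty. Only one nut is visible in the basket, at crop (400,250), and one is on the bench at crop (120,140); the third isn't in view. I'll set the beaker down, find the loose nuts, put them back in the beaker and pour again.

play_rows --increments '[[[0.2,0,0.18,0,0,0,-1],[0.45,-0.01,0.4,0,0,0.003,-1],[0.7,-0.017,0.6,0,-0.004,0.006,-1],[0.7,-0.017,0.6,0,-0.004,0.006,-1]]]'

```text
time: 13.5
position: [0.4646, 0.229, 0.103]
tool_rot: [1.436, 1.866, -0.687]
ft_force: [-0.4, 0.0, 0.0]
grip_width: 0.655
grip_force: 14.8
```

play_rows --increments '[[[0.08,0,0.07,0,0,0,-1],[0.16,0,0.13,0,0,0,-1],[0.22,0,0.185,0,0,0,-1],[0.23,0,0.192,0,0,0,-1],[0.23,0,0.192,0,0,0,0],[0.23,0,0.192,0,0,0,1],[0.23,0,0.192,0,0,0,1],[0.23,0,0.192,0,0,0,1]]]'

```text
time: 14.3
position: [0.4672, 0.2323, 0.0778]
tool_rot: [1.444, 1.864, -0.672]
ft_force: [-0.7, -0.2, -0.0]
grip_width: 0.844
grip_force: 0.0
```

play_rows --increments '[[[-0.05,0,-0.04,0,0,0,1],[-0.2,0,-0.17,0,0,0,1],[-0.5,0,-0.42,0,0,0,1],[-0.8,0,-0.67,0,0,0,1],[-1,0,-0.84,0,0,0,1],[-1,0,-0.84,0,0,0,1]]]'

```text
time: 14.9
position: [0.4671, 0.2343, 0.2126]
tool_rot: [1.447, 1.861, -0.664]
ft_force: [1.0, 0.5, -0.4]
grip_width: 0.996
grip_force: 0.0
```

```bash
python3 rec.py; python3 - <<'E'
from go import *
s=ctrl.get_state()
T=tool(0,90,0); T=R.from_matrix(np.stack([[0,1,0],[1,0,0],[0,0,-1]],1)); t=np.array([.47,.06,.33]); p0=s['position'];R0=R.from_rotvec(s['tool_rot']);w=(R0.inv()*T).as_rotvec()
c=go(p0+(t-p0)*.5,R0*R.from_rotvec(w*.5)); go(t,T,c)
E
```

```text
([-0.24383, 0.53124, -0.81074, 1.72591, 0.92289, 1.80951, -1.01727], [0.46706, 0.23428, 0.21263], [1.44651, 1.86112, -0.66447]) 14.9 [ 1.   0.5 -0.4] 0.9956533505839951 0.0
shift [-0.995 -0.199  0.274] turn [0.039 0.277 0.074] rows rot 3.0 trans 2.1
shift [-1.035 -0.075 -0.167] turn [0.039 0.277 0.074] rows rot 3.0 trans 2.1
```

play_rows --increments '[[[-0.3,-0.05,0.05,0.01,0.08,0.02,1],[-0.6,-0.1,0.15,0.02,0.17,0.05,1],[-0.99,-0.2,0.27,0.04,0.277,0.074,1],[-0.99,-0.2,0.27,0.04,0.277,0.074,1]]]'

```text
time: 15.3
position: [0.4715, 0.1365, 0.2717]
tool_rot: [1.856, 2.047, -0.38]
ft_force: [0.6, -0.5, 0.8]
grip_width: 0.998
grip_force: 0.0
```

play_rows --increments '[[[-0.3,-0.02,-0.05,0.01,0.09,0.02,1],[-0.6,-0.05,-0.1,0.02,0.18,0.05,1],[-1,-0.07,-0.17,0.04,0.277,0.074,1],[-1,-0.07,-0.17,0.04,0.277,0.074,1]]]'

```text
time: 15.7
position: [0.4718, 0.0538, 0.3277]
tool_rot: [2.24, 2.201, -0.01]
ft_force: [-0.0, -0.9, -0.7]
grip_width: 1.001
grip_force: 0.0
```

play_rows --increments '[[[-0.3,0,0,0,0,0,1],[-0.6,0,0,0,0,0,1],[-0.9,0,0,0,0,0,1],[-1,0,0,0,0,0,1]]]'

```text
time: 16.1
position: [0.4691, -0.0404, 0.3245]
tool_rot: [-2.225, -2.213, 0.019]
ft_force: [0.4, 0.6, 0.2]
grip_width: 1.001
grip_force: 0.0
```

play_rows --increments '[[[-0.3,0,0,0,0,0,1],[-0.6,0,0,0,0,0,1],[-0.9,0,0,0,0,0,1],[-1,0,0,0,0,0,1]]]'

```text
time: 16.5
position: [0.4692, -0.1394, 0.3251]
tool_rot: [-2.223, -2.214, 0.017]
ft_force: [-0.5, 0.0, -0.5]
grip_width: 1.002
grip_force: 0.0
```

```bash
python3 rec.py; python3 - <<'E'
from h import *
a=cv2.imread("pics/top0.png"); b=ctrl.get_image("top")[:,:,::-1]; s=ctrl.get_image("scene")[:,:,::-1]
cv2.imwrite("pics/top6.png",b); cv2.imwrite("pics/sc6.png",s)
a0=cv2.imread("pics/scene0.png")
for n,x,y,z in(("top",a,b,.01),("scene",a0,s,.01)):
    d=cv2.absdiff(x,y).max(2); m=(cv2.GaussianBlur(d,(3,3),0)>22).astype(np.uint8)
    k,l,st,c=cv2.connectedComponentsWithStats(m)
    for i in range(1,k):
        if st[i,4]>=8: print(n,c[i].round(1),st[i].tolist(),onz(n,*c[i],z).round(3))
t=cv2.resize(b[140:300,100:270],None,fx=2.9,fy=2.9,interpolation=cv2.INTER_CUBIC)
u=cv2.resize(s[190:310,130:290],None,fx=1.9,fy=1.9,interpolation=cv2.INTER_CUBIC)
o=np.zeros((470,800,3),np.uint8); o[:t.shape[0],:t.shape[1]]=t[:470]; o[:u.shape[0],495:495+u.shape[1]]=u[:,:305]
cv2.imwrite("pics/s6.png",o)
E
```

```text
([0.75105, -0.01302, -0.51191, 1.76493, 0.00068, 1.39707, 0.2351], [0.46922, -0.1394, 0.3251], [-2.22297, -2.21411, 0.01684]) 16.5 [-0.5  0.  -0.5] 1.0015849869038256 0.0
top [348.3 297.4] [256, 192, 213, 192, 24364] [ 0.351 -0.251  0.01 ]
top [156.9 208.9] [155, 207, 5, 5, 22] [0.563 0.205 0.01 ]
top [365.2 213.4] [363, 213, 5, 2, 9] [ 0.551 -0.296  0.01 ]
top [209.3 229.7] [204, 225, 12, 10, 68] [0.513 0.08  0.01 ]
top [149.2 238.7] [143, 228, 20, 25, 124] [0.492 0.222 0.01 ]
top [166.3 244.8] [157, 237, 22, 17, 198] [0.477 0.182 0.01 ]
top [381.4 354. ] [380, 352, 3, 5, 9] [ 0.22  -0.326  0.01 ]
scene [306.3  69.2] [267, 0, 78, 138, 4504] [ 1.251 -1.846  0.01 ]
scene [424.5  21.5] [410, 0, 33, 46, 1156] [ 1.082 -4.588  0.01 ]
scene [492.6  56.6] [472, 0, 40, 155, 2387] [ 0.219 -2.811  0.01 ]
scene [419.9  52.4] [409, 50, 22, 6, 114] [ 0.718 -2.753  0.01 ]
scene [416.6  82.4] [397, 57, 40, 60, 1475] [ 0.527 -1.818  0.01 ]
scene [504.4 110.4] [498, 93, 14, 56, 313] [ 0.038 -1.468  0.01 ]
scene [498.4 152.4] [498, 150, 2, 5, 8] [ 0.014 -0.898  0.01 ]
scene [466.7 168.1] [455, 165, 25, 8, 110] [ 0.096 -0.693  0.01 ]
scene [380.6 225.7] [260, 171, 192, 109, 6374] [ 0.245 -0.18   0.01 ]
scene [477.1 193.2] [470, 173, 18, 39, 369] [ 0.04  -0.511  0.01 ]
scene [488.7 179.4] [485, 175, 9, 10, 29] [ 0.02  -0.634  0.01 ]
scene [501.4 180.3] [499, 178, 7, 5, 14] [-0.017 -0.647  0.01 ]
scene [507.1 193.1] [501, 189, 11, 11, 75] [-0.04  -0.557  0.01 ]
scene [508.2 234.5] [505, 234, 7, 2, 13] [-0.062 -0.302  0.01 ]
scene [249.9 245.8] [246, 242, 9, 9, 61] [0.511 0.081 0.01 ]
scene [225.4 270. ] [222, 254, 10, 30, 81] [0.51  0.196 0.01 ]
scene [247.3 265.7] [246, 261, 3, 12, 19] [0.473 0.156 0.01 ]
scene [202.7 268.1] [199, 264, 9, 10, 68] [0.562 0.217 0.01 ]
scene [433.7 298. ] [429, 294, 10, 9, 43] [0.058 0.052 0.01 ]
```

View pics/s6.png

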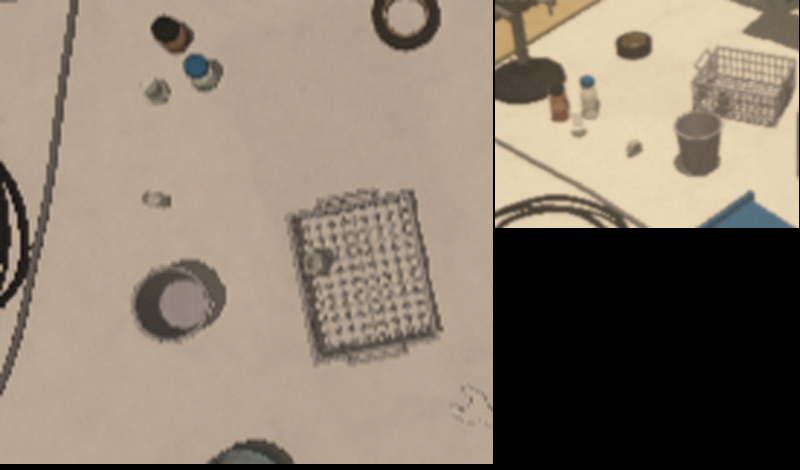

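play_rows --increments '[[[-0.4,-0.15,0,0,0,0,1],[-0.8,-0.3,0,0,0,0,1],[-1,-0.4,0,0,0,0,1]]]'

```text
time: 16.9
position: [0.4289, -0.238, 0.3265]
tool_rot: [-2.22, -2.218, 0.016]
ft_force: [-0.1, -1.4, 0.0]
grip_width: 1.0
grip_force: 0.0
```

play_rows --increments '[[[-0.4,-0.15,0,0,0,0,1],[-0.8,-0.3,0,0,0,0,1],[-1,-0.4,0,0,0,0,1]]]'

```text
time: 17.2
position: [0.389, -0.3382, 0.3273]
tool_rot: [-2.221, -2.217, 0.015]
ft_force: [-0.5, 0.2, 0.0]
grip_width: 1.001
grip_force: 0.0
```

play_rows --increments '[[[-0.4,-0.15,0,0,0,0,1],[-0.8,-0.3,0,0,0,0,1],[-1,-0.4,0,0,0,0,1]]]'

```text
time: 17.5
position: [0.3493, -0.4383, 0.3279]
tool_rot: [-2.22, -2.218, 0.015]
ft_force: [0.3, -0.3, 0.5]
grip_width: 1.004
grip_force: 0.0
```

play_rows --increments '[[[-0.4,-0.15,0,0,0,0,1],[-0.8,-0.3,0,0,0,0,1],[-1,-0.4,0,0,0,0,1],[-1,-0.4,0,0,0,0,1]]]'

```text
time: 17.9
position: [0.3085, -0.5385, 0.3281]
tool_rot: [-2.223, -2.214, 0.015]
ft_force: [-0.2, -0.0, -0.7]
grip_width: 1.004
grip_force: 0.0
```

```bash
python3 rec.py; cat > diff.py <<'E'
from h import *
import sys
a=cv2.imread("pics/top0.png"); b=ctrl.get_image("top")[:,:,::-1]; s=ctrl.get_image("scene")[:,:,::-1]
cv2.imwrite("pics/top7.png",b); cv2.imwrite("pics/sc7.png",s)
a0=cv2.imread("pics/scene0.png")
for n,x,y in(("top",a,b),("scene",a0,s)):
    d=cv2.GaussianBlur(cv2.absdiff(x,y),(3,3),0).max(2); m=(d>14).astype(np.uint8)
    k,l,st,c=cv2.connectedComponentsWithStats(m)
    for i in range(1,k):
        if st[i,4]>=8: print(n,c[i].round(1),st[i].tolist(),onz(n,*c[i],.008).round(3),"before",x[l==i].mean(0).round(),"after",y[l==i].mean(0).round())
E
python3 diff.py
```

```text
([1.1261, 0.25013, -0.15008, 1.47074, 0.0476, 1.42604, 0.96982], [0.30848, -0.53853, 0.32809], [-2.2226, -2.21409, 0.01479]) 17.9 [-0.2 -0.  -0.7] 1.003774746839316 0.0
top [153.9 208.4] [149, 206, 11, 6, 57] [0.564 0.213 0.008] before [132. 149. 164.] after [102. 116. 127.]
top [209.6 229.8] [204, 225, 12, 11, 93] [0.512 0.079 0.008] before [102. 114. 125.] after [ 81.  92. 101.]
top [157.3 231. ] [153, 229, 9, 6, 22] [0.51  0.204 0.008] before [ 89.  99. 110.] after [108. 121. 133.]
top [166.3 244.2] [154, 232, 25, 25, 248] [0.479 0.182 0.008] before [ 92. 103. 113.] after [ 95. 104. 115.]
top [146.7 242.1] [144, 234, 7, 19, 56] [0.484 0.229 0.008] before [82. 89. 99.] after [102. 113. 125.]
top [160.3 256.6] [159, 255, 4, 4, 9] [0.449 0.196 0.008] before [102. 113. 125.] after [ 86.  94. 103.]
top [461.1 264.3] [456, 258, 11, 16, 125] [ 0.428 -0.526  0.008] before [113. 128. 143.] after [63. 72. 82.]
top [405.9 320.7] [311, 277, 156, 101, 1890] [ 0.296 -0.387  0.008] before [103. 112. 121.] after [62. 68. 74.]
top [422.7 352.3] [370, 321, 99, 63, 1266] [ 0.223 -0.425  0.008] befor
[... 1187 characters left out ...]
ore [34. 59. 63.] after [26. 41. 45.]
scene [418.4 206. ] [394, 178, 52, 65, 639] [ 0.18  -0.345  0.008] before [ 95. 112. 124.] after [150. 178. 197.]
scene [496.6 187.7] [488, 181, 20, 11, 30] [-0.009 -0.586  0.008] before [41. 74. 80.] after [32. 57. 62.]
scene [248.6 253.2] [245, 238, 10, 41, 188] [0.498 0.108 0.008] before [126. 146. 163.] after [103. 120. 134.]
scene [225.6 269.7] [222, 254, 11, 30, 96] [0.512 0.193 0.008] before [119. 140. 155.] after [139. 163. 181.]
scene [202.6 267.9] [198, 263, 11, 11, 89] [0.564 0.214 0.008] before [175. 208. 227.] after [128. 152. 169.]
scene [418.9 268. ] [417, 266, 5, 5, 16] [ 0.11  -0.042  0.008] before [133. 159. 177.] after [108. 129. 143.]
```

```bash
python3 - <<'E'
import cv2,numpy as np
t=cv2.imread("pics/top7.png");s=cv2.imread("pics/sc7.png");f=lambda i,y0,y1,x0,x1,k:cv2.convertScaleAbs(cv2.resize(i[y0:y1,x0:x1],None,fx=k,fy=k,interpolation=cv2.INTER_CUBIC),alpha=1.3)
o=np.zeros((600,800,3),np.uint8)
def put(im,y,x): o[y:y+im.shape[0],x:x+im.shape[1]]=im
put(f(t,214,246,194,226,12),0,0); put(f(s,230,262,232,264,12),0,400)
put(f(t,200,218,144,164,10),395,0); put(f(s,258,278,192,214,10),395,210); put(f(t,228,262,140,180,5),395,440); put(f(s,285,311,420,450,6),395,645-5)
cv2.imwrite("pics/s8.png",o)
E
```

```text
Traceback (most recent call last):
ValueError: could not broadcast input array from shape (156,180,3) into shape (156,160,3)
```

```bash
python3 - <<'E'
import cv2,numpy as np
t=cv2.imread("pics/top7.png");s=cv2.imread("pics/sc7.png");f=lambda i,y0,y1,x0,x1,k:cv2.convertScaleAbs(cv2.resize(i[y0:y1,x0:x1],None,fx=k,fy=k,interpolation=cv2.INTER_CUBIC),alpha=1.3)
o=np.zeros((600,800,3),np.uint8)
def put(im,y,x): o[y:y+im.shape[0],x:x+im.shape[1]]=im
put(f(t,214,246,194,226,12),0,0); put(f(s,230,262,232,264,12),0,400)
put(f(t,200,218,144,164,10),395,0); put(f(s,258,278,192,214,10),395,210); put(f(t,228,262,140,180,5),395,440); put(f(s,285,311,420,446,6),395,642)
cv2.imwrite("pics/s8.png",o)
E
```

```text
(no output)
```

View pics/s8.png

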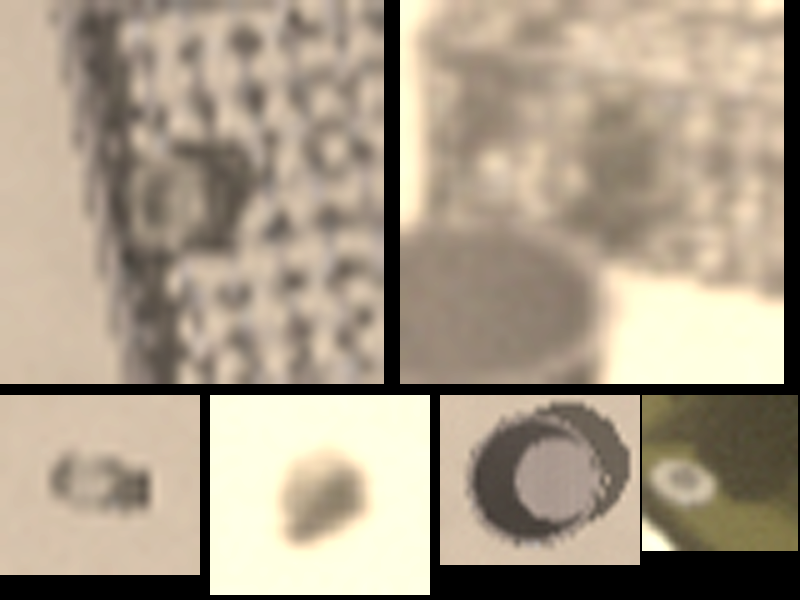

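```bash
python3 - <<'E'
from h import *
def tri(us,ut):
    o1,d1=ray("scene",*us);o2,d2=ray("top",*ut)
    x=np.linalg.lstsq(np.stack([d1,-d2],1),o2-o1,rcond=None)[0]
    p,q=o1+d1*x[0],o2+d2*x[1];return ((p+q)/2).round(4),np.linalg.norm(p-q).round(4)
print("basket top face",tri((250.3,240.2),(206.9,230.7)))
x=np.array([.514,.083,.003])
for z in(.003,.013,.023,.033): x[2]=z; print(z,proj("scene",x).round(1),proj("top",x).round(1))
print("bench nut top", onz("top",153,208.2,.02).round(3), tri((202,266),(153,208.2)))
# local diff in basket region, raw signed
for n,a,b,y0,y1,x0,x1 in(("top","top0","top7",222,240,200,220),("scene","scene0","sc7",234,258,242,262)):
    A=cv2.imread(f"pics/{a}.png").mean(2);B=cv2.imread(f"pics/{b}.png").mean(2); print(n,x0,y0);print((A-B)[y0:y1,x0:x1].astype(int))
E
```

```text
basket top face (array([0.5091, 0.0832, 0.0298]), np.float64(0.0018))
0.003 [248.6 248.1] [208.1 229.3]
0.013 [248.5 245. ] [207.8 229.1]
0.023 [248.4 241.8] [207.4 229. ]
0.033 [248.3 238.6] [207.1 228.9]
bench nut top [0.564 0.213 0.02 ] (array([0.5649, 0.2144, 0.0135]), np.float64(0.0016))
top 200 222
[[  4   0   4   1  -2   0  -6   0   0   0  -1  -4   0   3  12   1   0  -1
   -1   1]
 [  5   0  14  -1   0   0 -14   0   0  -1  -5   7   0  -1   6   4   1   0
    0  10]
 [  0   2  13   1   0   1  14   2  -2  -1   1   9   2   0   0   1  -1 -13
    0   8]
 [  9   4   7   0   0   0  11   4  28  31  14   4  25  26   0   8  13 -17
    0   6]
 [  9   0  11   0  -1   0  -5   1  49  61  31  16  34  61  29  -4   0  -1
    0   0]
 [  0  -4  13   1   0 -16  -8  11   1  38  37  31  10  60  60 -17 -14   0
   -2  -4]
 [  1   3   8   1  -2 -31  23  21 -27  34  41  39  14  72  66  11   1  -2
   -2  -1]
 [ -1   2   1   0 -14 -26  53  23 -13  30  21  33  29  73  64  13   0  -1
   -2   0]
 [ -1  -3   0  -1 -17 -25  34  34   1  25 -13  12  53  77  59  -1   2  -3
   -1  -2]
 [  1  12   1   0 -10 -34  -3
[... 2091 characters left out ...]
   2   0
   -2  -3]
 [  4  10  14  19  13  11   2  23  42  32   9   0   2   2   0   1  -1   2
    2  -2]
 [  0   5  10  15  12   4   0   6  18   8   3   0  -2   0   2   0   0   0
    2   0]
 [ -3  -2   1   7  14  17  20  11   5   2  -1   2  -1  -1   5   5   6   1
    0  -2]
 [  2  -1   2   2  15  29  30  18   6   2  -1   2   1   0   0   6   0   0
    2  -2]
 [  1  -2  -1   1  10  21  21  16  11   3   1   0   1  -1   1   0   0  -1
    1  -1]
 [  0   1   0   0   6  19  21  18  14   4   1   1   1   0   1   0   0   0
    0   0]
 [ -3   0  -3  -1   6  18  23  20  14   5   0   0   0   0   0   0   1   0
    2  -2]
 [  0  -1  -1   1  10  18  19  14   6   1   0   0   0   1   0   1   0   0
   -1   0]]
```

The basket blob is about 12 px tall in the scene view, and its top face triangulates to z ≈ 0.03. That matches two stacked nuts. One nut stands on edge on the bench at about (0.564, 0.213). I'll fetch it and drop it back in the beaker.

play_rows --increments '[[[0.4,0.15,0,0,0,0,0],[0.8,0.3,0,0,0,0,0],[1,0.4,0,0,0,0,0]]]'

```text
time: 18.3
position: [0.3535, -0.4307, 0.3287]
tool_rot: [-2.211, -2.227, 0.01]
ft_force: [0.2, 0.6, 0.6]
grip_width: 0.811
grip_force: 0.0
```

play_rows --increments '[[[0.4,0.15,0,0,0,0,0],[0.8,0.3,0,0,0,0,0],[1,0.4,0,0,0,0,0]]]'

```text
time: 18.6
position: [0.3927, -0.3301, 0.328]
tool_rot: [-2.21, -2.228, 0.012]
ft_force: [-0.6, 0.5, 0.5]
grip_width: 0.554
grip_force: 0.0
```

play_rows --increments '[[[0.4,0.15,0,0,0,0,0],[0.8,0.3,0,0,0,0,0],[1,0.4,0,0,0,0,0]]]'

```text
time: 18.9
position: [0.4317, -0.2298, 0.3272]
tool_rot: [-2.21, -2.229, 0.013]
ft_force: [-0.4, 0.6, 0.6]
grip_width: 0.498
grip_force: 0.0
```

play_rows --increments '[[[0.4,0.15,0,0,0,0,0],[0.8,0.3,0,0,0,0,0],[1,0.4,0,0,0,0,0]]]'

```text
time: 19.2
position: [0.4707, -0.1295, 0.3264]
tool_rot: [-2.21, -2.229, 0.013]
ft_force: [0.0, 0.2, -0.1]
grip_width: 0.502
grip_force: 0.0
```

play_rows --increments '[[[0.4,0.15,0,0,0,0,0],[0.8,0.25,0,0,0,0,0],[1,0.3,0,0,0,0,0]]]'

```text
time: 19.5
position: [0.4996, -0.0293, 0.3256]
tool_rot: [-2.209, -2.229, 0.012]
ft_force: [-0.3, 0.1, 0.2]
grip_width: 0.499
grip_force: 0.0
```

play_rows --increments '[[[0.4,0.15,0,0,0,0,0],[0.8,0.25,0,0,0,0,0],[1,0.3,0,0,0,0,0]]]'

```text
time: 19.8
position: [0.5286, 0.0706, 0.3251]
tool_rot: [-2.209, -2.228, 0.011]
ft_force: [-0.2, 0.0, 0.3]
grip_width: 0.5
grip_force: 0.0
```

play_rows --increments '[[[0.4,0.15,0,0,0,0,0],[0.8,0.25,0,0,0,0,0],[1,0.3,0,0,0,0,0],[1,0.3,0,0,0,0,0]]]'

```text
time: 20.2
position: [0.5575, 0.1704, 0.3241]
tool_rot: [-2.206, -2.229, 0.011]
ft_force: [-0.1, -0.3, -0.8]
grip_width: 0.5
grip_force: 0.0
```

```bash
python3 rec.py; python3 - <<'E'
from go import *
T=R.from_matrix(np.stack([[0,1,0],[1,0,0],[0,0,-1]],1)); t=np.array([.564,.213,.075])
s=ctrl.get_state(); q,e=ik(t,T,s['joint_positions']); print(q.round(2),e)
c=go(t+[0,0,.16],T); c=go(t+[0,0,.065],T,c); go(t,T,c)
E
```

```text
([0.32447, 0.24974, -0.78818, 1.54749, 0.175, 1.42732, -0.46441], [0.55747, 0.17036, 0.32414], [-2.20582, -2.22883, 0.01149]) 20.2 [-0.1 -0.3 -0.8] 0.4996761477765134 0.0
[ 0.15  0.51 -0.68  1.77  0.38  1.   -0.68] 1.0347566969697522e-05
shift [0.427 0.078 0.89 ] turn [-0.006  0.001  0.007] rows rot 0.1 trans 2.0
shift [0.   0.   0.95] turn [0. 0. 0.] rows rot 0.0 trans 1.9
shift [0.   0.   0.65] turn [0. 0. 0.] rows rot 0.0 trans 1.3
```

play_rows --increments '[[[0.2,0.04,0.4,0,0,0,0],[0.43,0.08,0.89,-0.006,0,0.007,0],[0.43,0.08,0.89,-0.006,0,0.007,0],[0.43,0.08,0.89,-0.006,0,0.007,0]]]'

```text
time: 20.6
position: [0.5656, 0.2062, 0.2342]
tool_rot: [2.229, 2.21, -0.008]
ft_force: [0.9, 0.9, 0.0]
grip_width: 0.503
grip_force: 0.0
```

play_rows --increments '[[[0,0,0.4,0,0,0,0],[0,0,0.8,0,0,0,0],[0,0,0.95,0,0,0,0],[0,0,0.95,0,0,0,0]]]'

```text
time: 21.0
position: [0.567, 0.2038, 0.1394]
tool_rot: [2.233, 2.205, -0.007]
ft_force: [0.7, 0.4, -0.0]
grip_width: 0.499
grip_force: 0.0
```

```bash
python3 - <<'E'
from go import *
T=R.from_matrix(np.stack([[0,1,0],[1,0,0],[0,0,-1]],1)); t=np.array([.564,.213,.075])
print(ctrl.get_state()['position']); go(t,T)
E
```

```text
[0.56697148 0.20381374 0.13940764]
shift [ 0.095 -0.03   0.644] turn [-0.001  0.004 -0.008] rows rot 0.1 trans 1.3
```

play_rows --increments '[[[0.09,-0.03,0.2,0,0,0,0],[0.09,-0.03,0.4,0,0,0,0],[0.09,-0.03,0.55,0,0,0,0],[0.09,-0.03,0.64,0,0,0,0],[0.09,-0.03,0.64,0,0,0,0]]]'

```text
time: 21.5
position: [0.5645, 0.2134, 0.0755]
tool_rot: [2.232, 2.205, -0.005]
ft_force: [-0.6, 0.6, -0.6]
grip_width: 0.498
grip_force: 0.0
```

play_rows --increments '[[[0,0,0,0,0,0,-1],[0,0,0,0,0,0,-1],[0,0,0,0,0,0,-1],[0,0,0,0,0,0,-1],[0,0,0,0,0,0,-1]]]' --squeeze 15

```text
time: 22.0
position: [0.5644, 0.2139, 0.0758]
tool_rot: [2.231, 2.206, -0.003]
ft_force: [-0.0, -0.3, 0.9]
grip_width: 0.131
grip_force: 0.1
```

```bash
python3 - <<'E'
from go import *
s=ctrl.get_state();T=R.from_matrix(np.stack([[0,1,0],[1,0,0],[0,0,-1]],1)); 
t0=s['position']+[0,0,.09]; c=go(t0,T); c=go([.477,.190,t0[2]],T,c); go([.477,.190,.143],T,c); print(s['position'],s['grip_width']*87)
E
```

```text
shift [-0.004  0.001 -0.9  ] turn [ 0.001  0.003 -0.007] rows rot 0.1 trans 1.8
shift [-0.239 -0.874  0.   ] turn [0. 0. 0.] rows rot 0.0 trans 1.8
shift [0.    0.    0.228] turn [0. 0. 0.] rows rot 0.0 trans 0.5
[0.56443188 0.21391638 0.07582919] 11.438380683130013
```

play_rows --increments '[[[0,0,0,0,0,0,-1],[0,0,0,0,0,0,-1],[0,0,0,0,0,0,-1]]]'

```text
time: 22.3
position: [0.5644, 0.2139, 0.0758]
tool_rot: [2.231, 2.206, -0.004]
ft_force: [-0.0, -0.1, 1.6]
grip_width: 0.115
grip_force: 15.0
```

play_rows --increments '[[[0,0,-0.2,0,0,0,-1],[0,0,-0.6,0,0,0,-1],[0,0,-0.9,0,0,0,-1],[0,0,-0.9,0,0,0,-1]]]'

```text
time: 22.7
position: [0.5665, 0.2158, 0.1702]
tool_rot: [2.229, 2.204, 0.007]
ft_force: [0.4, -0.6, -0.6]
grip_width: 0.111
grip_force: 15.0
```

play_rows --increments '[[[-0.1,-0.3,0,0,0,0,-1],[-0.2,-0.65,0,0,0,0,-1],[-0.24,-0.87,0,0,0,0,-1],[-0.24,-0.87,0,0,0,0,-1]]]'

```text
time: 23.1
position: [0.4737, 0.1905, 0.1644]
tool_rot: [2.23, 2.207, -0.01]
ft_force: [0.7, -1.1, -0.4]
grip_width: 0.111
grip_force: 15.0
```

```bash
python3 - <<'E'
from go import *
s=ctrl.get_state();T=R.from_matrix(np.stack([[0,1,0],[1,0,0],[0,0,-1]],1)); print(s['position'],s['grip_width']*87,s['grip_force'])
go([.477,.190,.143],T)
E
```

```text
[0.47372595 0.19048062 0.16435643] 9.651568376825429 15.000106211780917
shift [-0.003  0.033  0.214] turn [-0.001  0.005 -0.007] rows rot 0.1 trans 0.4
```

play_rows --increments '[[[0,0.03,0.1,0,0,0,-1],[0,0.03,0.21,0,0,0,-1],[0,0.03,0.21,0,0,0,-1],[0,0.03,0.21,0,0,0,-0.5],[0,0.03,0.21,0,0,0,-0.4],[0,0.03,0.21,0,0,0,-0.4],[0,0.03,0.1,0,0,0,-0.4],[0,0.03,-0.2,0,0,0,0]]]'

```text
time: 23.9
position: [0.4785, 0.1907, 0.1846]
tool_rot: [2.233, 2.208, -0.01]
ft_force: [0.6, -0.9, -0.8]
grip_width: 0.329
grip_force: 0.0
```

play_rows --increments '[[[0,0,-0.5,0,0,0,1],[-0.4,0,-0.9,0,0,0,1],[-0.8,0,-1,0,0,0,1],[-1,0,-1,0,0,0,1]]]'

```text
time: 24.3
position: [0.4803, 0.0884, 0.2901]
tool_rot: [2.231, 2.197, 0.001]
ft_force: [0.1, -0.4, -0.3]
grip_width: 0.667
grip_force: 0.0
```

```bash
python3 rec.py; python3 - <<'E'
from h import *
b=ctrl.get_image("top").mean(2); a=cv2.imread("pics/top7.png").mean(2)
print(b[236:258,148:176].astype(int)); 
d=(abs(a-b)>18).astype(np.uint8); k,l,st,c=cv2.connectedComponentsWithStats(d)
for i in range(1,k):
    if st[i,4]>6 and c[i][0]<256: print(c[i].round(1),st[i].tolist())
E
```

```text
([0.51568, -0.00067, -0.74847, 1.8239, 0.00824, 1.31238, -0.25001], [0.48026, 0.08843, 0.29009], [2.23092, 2.1974, 0.00094]) 24.3 [ 0.1 -0.4 -0.3] 0.6666836265000139 0.0
[[64 64 65 65 65 66 65 67 64 65 66 66 64 66 66 68 66 67 68 67 67 63 56 54
  56 60 65 64]
 [64 65 66 65 63 65 65 66 67 67 65 66 66 68 68 67 66 68 69 68 68 64 58 58
  55 61 64 66]
 [65 65 66 68 67 67 66 67 68 67 68 66 69 68 69 68 69 69 69 68 71 66 62 56
  56 61 62 66]
 [65 66 67 68 66 67 67 67 67 67 68 70 68 68 70 70 71 69 71 73 72 68 62 59
  55 55 60 67]
 [69 67 67 67 67 68 69 69 68 68 70 71 71 71 71 71 71 72 71 72 69 71 67 58
  56 55 60 64]
 [69 68 69 70 69 69 70 69 71 69 73 72 72 72 71 72 73 70 72 71 73 71 67 61
  58 55 59 64]
 [69 68 69 69 71 70 72 72 72 72 71 72 72 72 73 73 72 74 74 74 74 72 70 64
  60 56 60 67]
 [72 70 71 71 72 73 72 73 72 72 72 72 73 74 74 73 73 73 73 72 74 72 69 63
  59 54 57 63]
 [71 71 72 72 71 73 73 74 72 75 72 74 74 73 75 75 74 73 73 74 74 74 71 64
  58 51 53 60]
 [71 71 72 72 72 72 73 73 73 74 72 73 72 73 74 73 73 73 72 75 74 75 72 65
  58 55 53 61]
 [71 73 74 73 74 73 74 72 74 73 75 73 72
[... 1671 characters left out ...]
] [95, 62, 10, 6, 24]
[130.5  64. ] [129, 63, 4, 3, 10]
[239.6 145.1] [232, 139, 15, 13, 134]
[ 67.  177.5] [60, 174, 20, 8, 64]
[ 67.6 185.9] [60, 183, 20, 9, 87]
[ 69.8 223. ] [40, 190, 60, 67, 2978]
[ 34.1 228.9] [26, 205, 25, 49, 365]
[ 15.6 218.7] [0, 207, 32, 29, 449]
[103.9 223.6] [100, 206, 7, 35, 85]
[240.8 222.1] [239, 221, 5, 3, 9]
[  8.2 252.3] [0, 224, 22, 59, 861]
[241.6 226.2] [240, 225, 5, 3, 8]
[ 96.2 241.6] [93, 235, 7, 13, 19]
[ 51.1 294.7] [0, 242, 107, 91, 2840]
[ 36.5 272.7] [0, 244, 92, 63, 1935]
[ 96.7 320.6] [43, 255, 96, 129, 4103]
[  4.7 326.3] [3, 324, 5, 5, 18]
[ 68.  344.4] [67, 342, 3, 7, 9]
[ 83.8 364.8] [80, 362, 9, 6, 28]
[ 37.1 379.5] [16, 370, 46, 14, 259]
```

```bash
python3 - <<'E'
from go import *; from h import proj,onz
s=ctrl.get_state(); T=tool(-75,40,1); t=np.array([.4675,.231,.215]); p0=s['position'];R0=R.from_rotvec(s['tool_rot']);w=(R0.inv()*T).as_rotvec()
c=go(p0+(t-p0)*.5,R0*R.from_rotvec(w*.5)); go(t,T,c)
import cv2
b=ctrl.get_image("top")[:,:,::-1]; cv2.imwrite("pics/top9.png",b)
a=cv2.imread("pics/top7.png"); print(a[136:156:2,228:254:2].mean(2).astype(int)); print(b[136:156:2,228:254:2].mean(2).astype(int))
E
```

```text
shift [ 0.729 -0.077  0.362] turn [-0.038 -0.273 -0.084] rows rot 3.0 trans 1.6
shift [0.817 0.015 0.022] turn [-0.038 -0.273 -0.084] rows rot 3.0 trans 1.6
[[146 144  65  39  41  45  45  43  39  45 122 147 147]
 [144  64  40  51  55  65  55  72 100  42  46 148 147]
 [140  41  45  74 114 136 145 131  76  55  43  77 147]
 [ 95  41  67 115 147 147 144 146 146  66  43  52 148]
 [ 56  42 109 143 145 145 145 147 147 103  46  44 148]
 [ 82  40  75 142 145 144 144 145 147 125  43  42 149]
 [125  41  45 132 144 143 141 145 144  94  43  45 148]
 [139  42  42  66 127 143 144 125  93  44  43  71 146]
 [142  97  41  40  45  72  87  55  43  42  47 147 148]
 [143 140  87  41  42  42  42  44  42  43 124 146 148]]
[[168 167  76  48  44  54  55  50  50  55 140 172 172]
 [167  76  45  58  65  75  68  85 114  50  56 172 171]
 [162  47  53  86 133 157 169 154  89  63  51  90 171]
 [113  48  78 134 170 170 170 171 170  78  52  60 172]
 [ 66  49 127 167 168 168 168 169 171 121  52  52 172]
 [ 97  48  86 165 168 168 168 170 171 146  52  53 172]
 [144  48  51 152 167 166 165 169 167 109  52  54 173]
 [161  48  47  78 148 165 167 145 111  51  52  80 171]
 [164 114  48  48  52  85 103  63  50  52  55 172 172]
 [166 162 101  49  49  51  50  52  49  54 145 169 171]]
```

play_rows --increments '[[[0.25,-0.02,0.12,-0.01,-0.09,-0.03,1],[0.5,-0.05,0.24,-0.025,-0.18,-0.055,1],[0.73,-0.077,0.36,-0.038,-0.273,-0.084,1],[0.73,-0.077,0.36,-0.038,-0.273,-0.084,1]]]'

```text
time: 24.8
position: [0.468, 0.1737, 0.2469]
tool_rot: [1.818, 2.095, -0.373]
ft_force: [-0.4, 0.6, -0.3]
grip_width: 0.989
grip_force: 0.0
```

play_rows --increments '[[[0.27,0,0,-0.01,-0.09,-0.03,1],[0.55,0,0.01,-0.025,-0.18,-0.055,1],[0.82,0.015,0.02,-0.038,-0.273,-0.084,1],[0.82,0.015,0.02,-0.038,-0.273,-0.084,1],[0.82,0.015,0.02,-0.038,-0.273,-0.084,1]]]'

```text
time: 25.3
position: [0.4637, 0.24, 0.2115]
tool_rot: [1.43, 1.892, -0.669]
ft_force: [-0.7, -1.0, 0.9]
grip_width: 1.001
grip_force: 0.0
```

```bash
python3 rec.py; python3 - <<'E'
from go import *; from h import *
T=tool(-75,40,1); g=np.array([.477,.190,.044]); t=g-T.apply([0,0,.051])
c=go(t+[0,0,.03],T); go(t,T,c)
b=ctrl.get_image("top").mean(2); a=cv2.imread("pics/top7.png").mean(2); b=b*a[160:180,250:300].mean()/b[160:180,250:300].mean()
print(b[230:258,144:176].astype(int)); print(b[204:213,147:161].astype(int)); print(a[204:213,147:161].astype(int))
E
```

```text
([-0.2202, 0.54822, -0.85593, 1.72265, 0.93065, 1.82211, -1.00866], [0.46368, 0.23996, 0.21149], [1.42984, 1.89174, -0.66903]) 25.3 [-0.7 -1.   0.9] 1.000792050503096 0.0
shift [0.716 0.005 0.775] turn [ 0.003 -0.004  0.008] rows rot 0.1 trans 2.1
shift [0.23  0.    0.193] turn [0. 0. 0.] rows rot 0.0 trans 0.6
[[148 149 145 115  70  74 100 145 148 147 146 147 147 149 145 115 115 112
   73  73  73  73  73  73  77 115 118 146 147 147 147 147]
 [148 148 147 137  72  73  80 145 146 146 144 127 130 133 124  89  81  72
   72  67  73  72  72  73  73  72  79 118 147 147 146 146]
 [148 147 148 142  73  72  79 140 123 130 129 114 105 102  89  94  93  92
  100  94  73  69  72  72  73  72  74  77 117 119 146 147]
 [148 147 147 144  73  72  77 113 105 108 100 101  81  72  67  74  79  86
  100 101  88  95  72  73  73  73  74  74  73  79 118 147]
 [148 148 145 143  71  72  93  87 100  84  73  65  58  58  58  59  59  61
   67  75  87 102  88  81  73  73  73  74  74  75  83 147]
 [147 147 146 142  73  93 101  71  71  56  57  57  55  56  58  59  59  58
   58  59  69  76  94  95  78  73  73  74  73  7
[... 3301 characters left out ...]
 148 149 147 147 147 147 146 146 146 146 147 149]
 [ 73  78 134 147 146 149 147 146 144 145 144 145 147 149]
 [ 73  74 101 147 147 147 148 148 147 146 145 145 147 148]]
[[149 147 150 150 150 150 151 150 150 147 149 149 147 148]
 [149 151 148 139 138 150 148 149 149 148 148 148 148 150]
 [149 148 138 110 123 136 131 121 118 139 149 149 148 148]
 [148 146 111  91 120 126 122 109  97 109 119 118 148 149]
 [148 144  98  99 124 132 131 129 105  86  82  77 148 149]
 [148 146 110 101 130 134 137 129  94  84  84  78 148 150]
 [147 147 134 125 126 125 124 106  96  85  83  80 148 151]
 [149 148 149 146 136 134 133 122 127 110 121 121 149 150]
 [149 148 148 148 149 148 150 149 147 140 147 147 147 148]]
```

play_rows --increments '[[[0.2,0,0.25,0,0,0,1],[0.45,0,0.5,0,0,0,1],[0.72,0.005,0.775,0,-0.004,0.008,1],[0.72,0.005,0.775,0,-0.004,0.008,1],[0.72,0.005,0.775,0,-0.004,0.008,1]]]'

```text
time: 25.85
position: [0.4698, 0.2246, 0.1106]
tool_rot: [1.445, 1.867, -0.664]
ft_force: [-0.5, -0.2, 0.6]
grip_width: 0.999
grip_force: 0.0
```

```bash
python3 - <<'E'
from go import *
T=tool(-75,40,1); g=np.array([.477,.190,.044]); t=g-T.apply([0,0,.051]); go(t,T); print(ctrl.get_state()['position'])
for az in(-60,-75,-90):
 for gy in(.005,.015):
  Tp=tool(az,0,1); gp=np.array([.499,gy,.19]); t=gp-Tp.apply([0,0,.051])
  print(az,gy,[round(float(clear(t,Tp*R.from_euler('z',-r,degrees=True))),3) for r in range(0,190,15)])
E
```

```text
shift [ 0.284 -0.023  0.187] turn [ 0.002  0.001 -0.006] rows rot 0.1 trans 0.7
[0.46980966 0.22455312 0.11059138]
-60 0.005 [0.048, 0.048, 0.048, 0.034, 0.027, 0.027, 0.008, 0.016, 0.016, 0.006, 0.018, 0.037, 0.048]
-60 0.015 [0.048, 0.046, 0.044, 0.034, 0.027, 0.027, 0.007, 0.016, 0.016, 0.004, 0.018, 0.037, 0.048]
-75 0.005 [0.059, 0.061, 0.048, 0.034, 0.027, 0.027, 0.033, 0.018, 0.027, 0.031, 0.018, 0.037, 0.06]
-75 0.015 [0.06, 0.061, 0.048, 0.034, 0.027, 0.027, 0.033, 0.02, 0.027, 0.031, 0.018, 0.037, 0.06]
-90 0.005 [0.06, 0.067, 0.048, 0.034, 0.027, 0.027, 0.033, 0.027, 0.027, 0.034, 0.048, 0.037, 0.06]
-90 0.015 [0.06, 0.067, 0.048, 0.034, 0.027, 0.027, 0.033, 0.027, 0.027, 0.034, 0.048, 0.037, 0.06]
```

play_rows --increments '[[[0.14,-0.01,0.09,0,0,0,1],[0.28,-0.02,0.18,0,0,0,1],[0.28,-0.02,0.18,0,0,0,1],[0.28,-0.02,0.18,0,0,0,0.3],[0.28,-0.02,0.18,0,0,0,-1],[0.28,-0.02,0.18,0,0,0,-1],[0.28,-0.02,0.18,0,0,0,-1],[0.28,-0.02,0.18,0,0,0,-1]]]' --squeeze 15

```text
time: 26.65
position: [0.4661, 0.2295, 0.0756]
tool_rot: [1.441, 1.87, -0.664]
ft_force: [0.5, -0.3, 1.8]
grip_width: 0.643
grip_force: 14.8
```

play_rows --increments '[[[-0.1,0,-0.08,0,0,0,-1],[-0.25,0,-0.2,0,0,0,-1],[-0.45,0,-0.37,0,0,0,-1],[-0.65,0,-0.54,0,0,0,-1],[-0.82,0,-0.68,0,0,0,-1],[-0.92,0,-0.77,0,0,0,-1],[-0.92,0,-0.77,0,0,0,-1]]]'

```text
time: 27.35
position: [0.4653, 0.2299, 0.1973]
tool_rot: [1.442, 1.869, -0.66]
ft_force: [0.5, 0.1, -0.9]
grip_width: 0.646
grip_force: 14.8
```

```bash
python3 - <<'E'
from go import *
s=ctrl.get_state(); print(s['position'],s['tool_rot'],s['grip_width'],s['grip_force'],s['ft_force'])
Tp=tool(-60,0,1); gp=np.array([.499,.008,.19]); t=gp-Tp.apply([0,0,.051]); print(t)
p0=s['position'];R0=R.from_rotvec(s['tool_rot']);w=(R0.inv()*Tp).as_rotvec()
c=go(p0+(t-p0)*.5,R0*R.from_rotvec(w*.5)); go(t,Tp,c)
E
```

```text
[0.4652705  0.2298693  0.19727274] [ 1.44245305  1.86905127 -0.66037922] 0.6459492938462491 14.816244783530692 [ 0.51909634  0.13567368 -0.9350015 ]
[0.4735    0.0521673 0.19     ]
shift [-0.532 -0.19   0.688] turn [-0.079 -0.22  -0.032] rows rot 2.5 trans 1.8
shift [-0.26  -0.303  0.796] turn [-0.079 -0.22  -0.032] rows rot 2.5 trans 1.8
```

play_rows --increments '[[[-0.08,-0.03,0.1,-0.01,-0.03,-0.005,-1],[-0.2,-0.07,0.26,-0.03,-0.09,-0.013,-1],[-0.37,-0.13,0.48,-0.055,-0.15,-0.023,-1],[-0.53,-0.19,0.69,-0.079,-0.22,-0.032,-1]]]'

```text
time: 27.75
position: [0.469, 0.1394, 0.1908]
tool_rot: [1.119, 1.648, -0.756]
ft_force: [0.2, -0.9, -1.2]
grip_width: 0.645
grip_force: 14.8
```

play_rows --increments '[[[-0.08,-0.09,0.24,-0.03,-0.07,-0.01,-1],[-0.16,-0.19,0.5,-0.055,-0.14,-0.02,-1],[-0.22,-0.26,0.7,-0.07,-0.2,-0.03,-1],[-0.26,-0.3,0.8,-0.079,-0.22,-0.032,-1],[-0.26,-0.3,0.8,-0.079,-0.22,-0.032,-1]]]'

```text
time: 28.25
position: [0.4726, 0.0491, 0.1859]
tool_rot: [0.811, 1.416, -0.823]
ft_force: [0.1, 0.3, -1.2]
grip_width: 0.642
grip_force: 14.8
```

```bash
python3 rec.py; python3 - <<'E'
from go import *
Tp=tool(-60,0,1); gp=np.array([.499,.008,.19]); t=gp-Tp.apply([0,0,.051]); go(t,Tp)
E
```

```text
([-0.28059, 0.61641, -0.57799, 2.17338, 1.46871, 1.96117, -1.19047], [0.47263, 0.04908, 0.1859], [0.81144, 1.41643, -0.82287]) 28.25 [ 0.1  0.3 -1.2] 0.6416519384137005 14.785325558327713
shift [-0.041  0.023 -0.022] turn [-0.001 -0.     0.005] rows rot 0.1 trans 0.1
```

play_rows --increments '[[[-0.04,0.02,-0.02,0,0,-0.05,-1],[-0.04,0.02,-0.02,0,0,-0.13,-1],[-0.04,0.02,-0.02,0,0,-0.22,-1],[-0.04,0.02,-0.02,0,0,-0.31,-1],[-0.04,0.02,-0.02,0,0,-0.4,-1],[-0.04,0.02,-0.02,0,0,-0.49,-1],[-0.04,0.02,-0.02,0,0,-0.58,-1],[-0.04,0.02,-0.02,0,0,-0.67,-1]]]'

```text
time: 29.05
position: [0.4746, 0.055, 0.1916]
tool_rot: [-0.012, 1.835, -1.589]
ft_force: [-0.3, 0.4, -1.4]
grip_width: 0.651
grip_force: 14.8
```

play_rows --increments '[[[0,0,0,0,0,-0.08,-1],[0,0,0,0,0,-0.16,-1],[0,0,0,0,0,-0.23,-1],[0,0,0,0,0,-0.29,-1],[0,0,0,0,0,-0.34,-1],[0,0,0,0,0,-0.38,-1],[0,0,0,0,0,-0.41,-1],[0,0,0,0,0,-0.44,-1]]]'

```text
time: 29.85
position: [0.4746, 0.055, 0.1916]
tool_rot: [-0.709, 1.942, -2.029]
ft_force: [0.5, 0.9, -0.6]
grip_width: 0.652
grip_force: 14.8
```

play_rows --increments '[[[0,0,0,0,0,-0.03,-1],[0,0,0,0,0,-0.06,-1],[0,0,0,0,0,-0.09,-1],[0,0,0,0,0,-0.12,-1],[0,0,0,0,0,-0.15,-1],[0,0,0,0,0,-0.18,-1],[0,0,0,0,0,-0.21,-1],[0,0,0,0,0,-0.24,-1]]]'

```text
time: 30.65
position: [0.4747, 0.055, 0.1916]
tool_rot: [1.134, -1.898, 2.203]
ft_force: [-0.4, 0.5, -1.4]
grip_width: 0.646
grip_force: 14.8
```

play_rows --increments '[[[0,0,0,0,0,-0.03,-1],[0,0,0,0,0,-0.06,-1],[0,0,0,0,0,-0.09,-1],[0,0,0,0,0,-0.12,-1],[0,0,0,0,0,-0.15,-1],[0,0,0,0,0,-0.18,-1],[0,0,0,0,0,-0.21,-1],[0,0,0,0,0,-0.24,-1]]]'

```text
time: 31.45
position: [0.4747, 0.055, 0.1916]
tool_rot: [1.358, -1.527, 1.995]
ft_force: [0.2, -0.7, -0.3]
grip_width: 0.649
grip_force: 14.8
```

play_rows --increments '[[[0,0,0,0,0,-0.06,-1],[0,0,0,0,0,-0.12,-1],[0,0,0,0,0,-0.18,-1],[0,0,0,0,0,-0.24,-1],[0,0,0,0,0,-0.3,-1],[0,0,0,0,0,-0.34,-1],[0,0,0,0,0,-0.34,-1],[0,0,0,0,0,-0.34,-1]]]'

```text
time: 32.25
position: [0.4746, 0.0546, 0.1917]
tool_rot: [1.559, -1.018, 1.657]
ft_force: [-0.1, -0.2, -0.7]
grip_width: 0.646
grip_force: 14.8
```

play_rows --increments '[[[0,0,0,0,0,0.08,-1],[0,0,0,0,0,0.17,-1],[0,0,0,0,0,0.26,-1],[0,0,0,0,0,0.35,-1],[0,0,0,0,0,0.44,-1],[0,0,0,0,0,0.53,-1],[0,0,0,0,0,0.62,-1],[0,0,0,0,0,0.7,-1]]]'

```text
time: 33.05
position: [0.4745, 0.0543, 0.1917]
tool_rot: [-0.913, 1.939, -2.132]
ft_force: [-0.2, -0.1, -0.5]
grip_width: 0.645
grip_force: 14.8
```

play_rows --increments '[[[0,0,0,0,0,0.09,-1],[0,0,0,0,0,0.18,-1],[0,0,0,0,0,0.27,-1],[0,0,0,0,0,0.36,-1],[0,0,0,0,0,0.45,-1],[0,0,0,0,0,0.54,-1],[0,0,0,0,0,0.63,-1],[0,0,0,0,0,0.7,-1]]]'

```text
time: 33.85
position: [0.4745, 0.0543, 0.1917]
tool_rot: [0.194, 1.765, -1.429]
ft_force: [1.0, 0.2, -1.6]
grip_width: 0.646
grip_force: 14.8
```

play_rows --increments '[[[0,0,0,0,0,0.09,-1],[0,0,0,0,0,0.18,-1],[0,0,0,0,0,0.27,-1],[0,0,0,0,0,0.36,-1],[0,0,0,0,0,0.45,-1],[0,0,0,0,0,0.53,-1],[0,0,0,0,0,0.53,-1]]]'

```text
time: 34.55
position: [0.4745, 0.0543, 0.1917]
tool_rot: [0.816, 1.414, -0.815]
ft_force: [-0.1, 0.0, -0.3]
grip_width: 0.646
grip_force: 14.8
```

```bash
python3 rec.py; python3 - <<'E'
from go import *
T=R.from_rotvec([1.4415,1.87,-.664]); s=ctrl.get_state()
t=np.array([.466,.2295,.20]); p0=s['position'];R0=R.from_rotvec(s['tool_rot']);w=(R0.inv()*T).as_rotvec()
c=go(p0+(t-p0)*.5,R0*R.from_rotvec(w*.5)); go(t,T,c)
E
```

```text
([-0.28997, 0.60439, -0.57604, 2.16517, 1.46376, 1.95939, -1.1812], [0.47449, 0.05425, 0.19174], [0.81596, 1.41417, -0.81522]) 34.55 [-0.1  0.  -0.3] 0.6460977650145413 14.784766249416634
shift [-0.04   0.401 -0.78 ] turn [0.079 0.22  0.032] rows rot 2.5 trans 1.8
shift [ 0.251  0.297 -0.787] turn [0.079 0.22  0.032] rows rot 2.5 trans 1.8
```

play_rows --increments '[[[-0.01,0.1,-0.2,0.02,0.05,0.01,-1],[-0.03,0.26,-0.5,0.05,0.14,0.02,-1],[-0.04,0.4,-0.78,0.079,0.22,0.032,-1],[-0.04,0.4,-0.78,0.079,0.22,0.032,-1]]]'

```text
time: 34.95
position: [0.4715, 0.1463, 0.1985]
tool_rot: [1.128, 1.653, -0.744]
ft_force: [-0.9, 0.2, 0.0]
grip_width: 0.65
grip_force: 14.8
```

play_rows --increments '[[[0.08,0.1,-0.26,0.03,0.07,0.01,-1],[0.17,0.2,-0.53,0.055,0.15,0.02,-1],[0.25,0.3,-0.79,0.079,0.22,0.032,-1],[0.25,0.3,-0.79,0.079,0.22,0.032,-1]]]'

```text
time: 35.35
position: [0.467, 0.2318, 0.2017]
tool_rot: [1.444, 1.873, -0.659]
ft_force: [0.0, 0.3, -1.7]
grip_width: 0.647
grip_force: 14.9
```

```bash
python3 rec.py; cat > chk.py <<'E'
from h import *
def chk(save):
    for n,f0,ref in(("top","top0",(250,300,160,180)),("scene","scene0",(340,400,230,260))):
        b=ctrl.get_image(n)[:,:,::-1]; cv2.imwrite(f"pics/{n}_{save}.png",b); b=b.mean(2); a=cv2.imread(f"pics/{f0}.png").mean(2)
        x0,x1,y0,y1=ref; b*=a[y0:y1,x0:x1].mean()/b[y0:y1,x0:x1].mean()
        d=cv2.GaussianBlur(abs(a-b),(3,3),0); m=(d>14).astype(np.uint8); k,l,st,c=cv2.connectedComponentsWithStats(m)
        for i in range(1,k):
            if 10<=st[i,4]<400 and (n=="top" and 100<c[i][0]<300 and 130<c[i][1]<300 or n=="scene" and 160<c[i][0]<300 and 190<c[i][1]<310): print(n,c[i].round(1),st[i].tolist(),onz(n,*c[i],.01).round(3))
    return
E
python3 -c "
from chk import *
chk('a')
a=cv2.imread('pics/top0.png').mean(2);b=cv2.imread('pics/top_a.png').mean(2);b*=a[160:180,250:300].mean()/b[160:180,250:300].mean()
print((a-b)[208:262,202:250:1].round(-1).astype(int)//10)
" | tee /tmp/o | head -c 9000
python3 - <<'E'
import sys; sys.path.insert(0,'.')
E
```

```text
([-0.22744, 0.54236, -0.82503, 1.74092, 0.93192, 1.79245, -1.02636], [0.46704, 0.23178, 0.20171], [1.44369, 1.87305, -0.6585]) 35.35 [ 0.   0.3 -1.7] 0.6466353006490125 14.856579528832299
top [223.5 226.7] [220, 222, 7, 10, 33] [0.52  0.046 0.01 ]
top [209.5 229.6] [204, 225, 12, 11, 93] [0.513 0.079 0.01 ]
[[0 0 0 ... 0 0 0]
 [0 0 0 ... 0 0 0]
 [0 0 0 ... 0 0 0]
 ...
 [0 0 0 ... 0 0 0]
 [0 0 0 ... 0 0 0]
 [0 0 0 ... 0 0 0]]
```

```bash
python3 - <<'E'
from go import *
T=R.from_rotvec([1.4415,1.87,-.664]); t=np.array([.466,.2295,.0765])
c=go(t+[0,0,.03],T); go(t,T,c)
E
```

```text
shift [ 0.722 -0.002  0.591] turn [-0.     0.002  0.001] rows rot 0.0 trans 1.9
shift [ 0.23  -0.002  0.193] turn [0. 0. 0.] rows rot 0.0 trans 0.6
```

play_rows --increments '[[[0.2,0,0.17,0,0,0,-1],[0.45,0,0.38,0,0,0,-1],[0.72,0,0.59,0,0,0,-1],[0.72,0,0.59,0,0,0,-1]]]'

```text
time: 35.85
position: [0.464, 0.2272, 0.1022]
tool_rot: [1.434, 1.873, -0.678]
ft_force: [-0.9, -0.6, -1.2]
grip_width: 0.651
grip_force: 14.9
```

```bash
python3 - <<'E'
from go import *
T=R.from_rotvec([1.4415,1.87,-.664]); t=np.array([.466,.2295,.0760]); go(t,T)
E
```

```text
shift [0.213 0.026 0.154] turn [-0.004  0.004  0.006] rows rot 0.1 trans 0.5
```

play_rows --increments '[[[0.08,0,0.07,0,0,0,-1],[0.16,0,0.13,0,0,0,-1],[0.225,0,0.185,0,0,0,-1],[0.225,0,0.185,0,0,0,-1],[0.225,0,0.185,0,0,0,0],[0.225,0,0.185,0,0,0,1],[0.225,0,0.185,0,0,0,1],[0.225,0,0.185,0,0,0,1]]]'

```text
time: 36.65
position: [0.4667, 0.2309, 0.0783]
tool_rot: [1.441, 1.87, -0.664]
ft_force: [-0.5, -0.2, -0.7]
grip_width: 0.836
grip_force: 0.0
```

play_rows --increments '[[[0,0,0,0,0,0,1],[0,0,0,0,0,0,1],[-0.1,0,-0.08,0,0,0,1],[-0.3,0,-0.25,0,0,0,1],[-0.6,0,-0.5,0,0,0,1],[-0.9,0,-0.76,0,0,0,1],[-1,0,-0.84,0,0,0,1],[-1,0,-0.84,0,0,0,1]]]'

```text
time: 37.45
position: [0.466, 0.2315, 0.2111]
tool_rot: [1.443, 1.868, -0.659]
ft_force: [-0.3, -0.3, -0.3]
grip_width: 1.002
grip_force: 0.0
```

```bash
python3 rec.py; python3 - <<'E'
from go import *
s=ctrl.get_state()
T=R.from_matrix(np.stack([[0,1,0],[1,0,0],[0,0,-1]],1)); t=np.array([.47,.06,.33]); p0=s['position'];R0=R.from_rotvec(s['tool_rot']);w=(R0.inv()*T).as_rotvec()
c=go(p0+(t-p0)*.5,R0*R.from_rotvec(w*.5)); go(t,T,c)
E
```

```text
([-0.22564, 0.52975, -0.82893, 1.73708, 0.92792, 1.80384, -1.01789], [0.466, 0.23153, 0.21113], [1.44304, 1.86824, -0.659]) 37.45 [-0.3 -0.3 -0.3] 1.0019359000749495 0.0
shift [-0.993 -0.195  0.255] turn [0.04  0.276 0.076] rows rot 3.0 trans 2.1
shift [-1.025 -0.07  -0.181] turn [0.04  0.276 0.076] rows rot 3.0 trans 2.1
```

play_rows --increments '[[[-0.3,-0.05,0.05,0.01,0.08,0.02,1],[-0.6,-0.1,0.15,0.02,0.17,0.05,1],[-0.99,-0.2,0.26,0.04,0.276,0.076,1],[-0.99,-0.2,0.26,0.04,0.276,0.076,1]]]'

```text
time: 37.85
position: [0.4706, 0.1349, 0.2708]
tool_rot: [1.854, 2.052, -0.374]
ft_force: [0.1, -1.0, 1.3]
grip_width: 1.002
grip_force: 0.0
```

play_rows --increments '[[[-0.3,-0.02,-0.05,0.01,0.09,0.02,1],[-0.6,-0.05,-0.1,0.02,0.18,0.05,1],[-1,-0.07,-0.18,0.04,0.276,0.076,1],[-1,-0.07,-0.18,0.04,0.276,0.076,1]]]'

```text
time: 38.25
position: [0.4713, 0.052, 0.3278]
tool_rot: [-2.241, -2.202, 0.004]
ft_force: [0.6, -0.5, -0.8]
grip_width: 0.998
grip_force: 0.0
```

play_rows --increments '[[[-0.4,0,0,0,0,0,0.6],[-0.8,0,0,0,0,0,0.6],[-1,0,0,0,0,0,0.3]]]'

```text
time: 38.55
position: [0.4684, -0.0427, 0.3243]
tool_rot: [-2.224, -2.213, 0.012]
ft_force: [0.3, -0.7, -0.3]
grip_width: 0.813
grip_force: 0.0
```

play_rows --increments '[[[-0.4,0,0,0,0,0,0.3],[-0.8,0,0,0,0,0,0.3],[-1,0,0,0,0,0,0.3]]]'

```text
time: 38.85
position: [0.4681, -0.1426, 0.3242]
tool_rot: [-2.223, -2.212, 0.012]
ft_force: [-0.5, 1.0, -0.0]
grip_width: 0.663
grip_force: 0.0
```

```bash
python3 rec.py; python3 - <<'E'
from go import *; from chk import *
chk('b')
y=np.radians(-8.6); yb=np.array([-np.sin(y),np.cos(y),0]); xb=np.array([np.cos(y),np.sin(y),0])
T=R.from_matrix(np.stack([yb,xb,[0,0,-1]],1)); H=np.array([.507,-.280,.130])
s=ctrl.get_state(); t=H+[0,0,.051]
q,e=ik(t,T,s['joint_positions']); print(q.round(2),e)
qe,e=ik(t+xb*.1005+[0,0,.174],T,q); print(qe.round(2),e)
go(t+[0,0,.13],T)
E
```

```text
([0.77806, -0.01289, -0.52984, 1.76653, -0.00255, 1.3945, 0.24366], [0.46813, -0.14257, 0.32417], [-2.22346, -2.2122, 0.01208]) 38.85 [-0.5  1.  -0. ] 0.663055730170723 0.0
top [223.5 226.7] [220, 222, 7, 10, 33] [0.52  0.046 0.01 ]
top [209.5 229.7] [204, 225, 12, 11, 93] [0.513 0.079 0.01 ]
top [164.  243.8] [157, 235, 15, 19, 120] [0.48  0.187 0.01 ]
[ 0.82  0.28 -0.42  1.75  0.12  1.13  0.21] 4.41225787258579e-06
[ 0.71  0.38 -0.42  1.27  0.15  1.52  0.16] 1.4503433735913898e-05
shift [-1.375  0.398  0.129] turn [-0.006  0.001  0.091] rows rot 1.0 trans 2.9
```

play_rows --increments '[[[-0.3,0.1,0.04,0,0,0.03,-0.26],[-0.7,0.2,0.09,0,0,0.06,-0.26],[-1,0.3,0.13,0,0,0.091,-0.26],[-1,0.3,0.13,0,0,0.091,-0.26]]]'

```text
time: 39.35
position: [0.4988, -0.242, 0.3104]
tool_rot: [-2.376, -2.047, 0.011]
ft_force: [0.7, 0.4, 0.8]
grip_width: 0.401
grip_force: 0.0
```

```bash
cat > lidp.py <<'E'
from go import *
y=np.radians(-8.6); yb=np.array([-np.sin(y),np.cos(y),0]); xb=np.array([np.cos(y),np.sin(y),0])
T=R.from_matrix(np.stack([yb,xb,[0,0,-1]],1)); H=np.array([.507,-.280,.130]); t=H+[0,0,.053]
E
python3 -c "
from lidp import *
c=go(t+[0,0,.08],T);go(t,T,c)"
```

```text
shift [-0.363  0.141  0.474] turn [-0.005  0.001  0.001] rows rot 0.1 trans 1.2
shift [0.  0.  0.8] turn [0. 0. 0.] rows rot 0.0 trans 1.6
```

play_rows --increments '[[[-0.2,0.08,0.2,0,0,0,-0.26],[-0.36,0.14,0.47,-0.005,0,0,-0.26],[-0.36,0.14,0.47,-0.005,0,0,-0.26],[-0.36,0.14,0.47,-0.005,0,0,-0.26]]]'

```text
time: 39.75
position: [0.5078, -0.2742, 0.2655]
tool_rot: [2.372, 2.059, 0.001]
ft_force: [1.4, 1.0, 0.3]
grip_width: 0.374
grip_force: 0.0
```

```bash
python3 - <<'E'
from lidp import *; from h import *
s=ctrl.get_state(); print(s['position'],s['grip_width']*87); go(t,T)
# bar ends in the top picture, sampled along dark pixels
b=ctrl.get_image("top").mean(2)
a=cv2.imread("pics/top0.png").mean(2)
m=(a[215:250,335:405]<70); 
for u in range(335,405,4):
    r=np.where(m[:,u-335])[0]; print(u,(r+215).tolist(),end=' ; ')
E
```

```text
[ 0.50780377 -0.27419493  0.26551745] 32.52337722862919
shift [-0.059 -0.     0.825] turn [0.    0.    0.006] rows rot 0.1 trans 1.7
335 [] ; 339 [] ; 343 [] ; 347 [] ; 351 [223, 224, 225, 226, 227, 228] ; 355 [224, 225, 226, 227, 228, 229] ; 359 [225, 226, 227, 228, 229, 230] ; 363 [215, 216, 217, 218, 219, 225, 226, 227, 228, 229, 230] ; 367 [215, 216, 217, 218, 219, 226, 227, 228, 229, 230, 231] ; 371 [215, 227, 228, 229, 230, 231, 232] ; 375 [216, 217, 227, 228, 229, 230, 231, 232] ; 379 [216, 217, 218, 219, 220, 221, 228, 229, 230, 231, 232, 233] ; 383 [217, 218, 219, 220, 221, 222, 230, 231, 232, 233, 234] ; 387 [215, 218, 219, 220, 221, 230, 231, 232, 233, 234] ; 391 [215, 216, 217, 218, 219, 231, 232, 233, 234] ; 395 [] ; 399 [217, 218] ; 403 [217] ;
```

```bash
python3 - <<'E'
from h import *
p=onz("top",351,225.5,.132);q=onz("top",391,232.5,.132);c=onz("top",371,229.5,.132);print(p.round(4),q.round(4),c.round(4),np.degrees(np.arctan2((p-q)[0],(p-q)[1])))
E
```

```text
[ 0.5174 -0.2342  0.132 ] [ 0.5021 -0.3203  0.132 ] [ 0.5087 -0.2772  0.132 ] 10.03778858184045
```

play_rows --increments '[[[-0.02,0,0.2,0,0,0,-0.26],[-0.04,0,0.4,0,0,0,-0.26],[-0.04,0,0.6,0,0,0,-0.26],[-0.04,0,0.8,0,0,0,-0.26],[-0.04,0,0.82,0,0,0,-0.26]]]'

```text
time: 40.3
position: [0.5071, -0.2784, 0.1833]
tool_rot: [2.371, 2.059, -0.0]
ft_force: [-0.5, 1.6, 0.1]
grip_width: 0.369
grip_force: 0.0
```

play_rows --increments '[[[0,0,0,0,0,0,-1],[0,0,0,0,0,0,-1],[0,0,0,0,0,0,-1],[0,0,0,0,0,0,-1],[0,0,0,0,0,0,-1]]]' --squeeze 30

```text
time: 40.8
position: [0.5085, -0.2806, 0.1856]
tool_rot: [2.37, 2.053, 0.003]
ft_force: [1.3, 0.8, 4.6]
grip_width: 0.126
grip_force: 30.0
```

```bash
python3 rec.py
```

```text
([0.83712, 0.27799, -0.43956, 1.75045, 0.13045, 1.13528, 0.21505], [0.5085, -0.28058, 0.18559], [2.36959, 2.05315, 0.00264]) 40.8 [1.3 0.8 4.6] 0.1264313220469902 29.99018132686615
```

play_rows --increments '[[[0.003,0.01,-0.09,0,0,0,-1],[0,0.01,-0.175,0,0,0,-1],[0,0.03,-0.35,0,0,0,-1],[0,0.07,-0.52,0,0,0,-1],[0,0.12,-0.69,0,0,0,-1],[0,0.174,-0.82,0,0,0,-1],[0,0.235,-0.944,0,0,0,-1],[0,0.235,-0.944,0,0,0,-1]]]'

```text
time: 41.6
position: [0.5324, -0.2844, 0.2805]
tool_rot: [2.368, 2.052, 0.004]
ft_force: [6.6, -3.5, -6.3]
grip_width: 0.13
grip_force: 30.0
```

```bash
python3 rec.py; python3 -c "
from go import *
s=ctrl.get_state(); print(R.from_rotvec(s['tool_rot']).as_matrix().round(3))"
```

```text
([0.82396, 0.25296, -0.44815, 1.58299, 0.11375, 1.32239, 0.21848], [0.53242, -0.28439, 0.28051], [2.36769, 2.05176, 0.00402]) 41.6 [ 6.6 -3.5 -6.3] 0.1303795787538111 30.011782944202423
[[ 0.142  0.99   0.008]
 [ 0.99  -0.142 -0.005]
 [-0.004  0.008 -1.   ]]
```

play_rows --increments '[[[0,0.06,-0.09,0,0,0,-1],[0,0.12,-0.18,0,0,0,-1],[0,0.25,-0.348,0,0,0,-1],[0,0.4,-0.5,0,0,0,-1],[0,0.555,-0.64,0,0,0,-1],[0,0.69,-0.735,0,0,0,-1],[0,0.78,-0.79,0,0,0,-1],[0,0.78,-0.79,0,0,0,-1]]]'

```text
time: 42.4
position: [0.6065, -0.2961, 0.3601]
tool_rot: [2.373, 2.053, -0.005]
ft_force: [-5.2, -2.3, 5.3]
grip_width: 0.127
grip_force: 30.0
```

```bash
python3 rec.py; python3 - <<'E'
from go import *; from h import *
s=ctrl.get_state(); g=s['position']+R.from_rotvec(s['tool_rot']).apply([0,0,.055])
h0=np.array([.508,-.28,.130]); u=np.array([.989,-.147]); hin=np.append(h0[:2]+.201*u,.130)
d=g-hin; print("bar est",g.round(4),"angle",np.degrees(np.arctan2(d[2],-(d[:2]@u))),"radius",np.hypot(d[2],d[:2]@u))
cv2.imwrite("pics/fs.png",ctrl.get_image("scene")[:,:,::-1]); cv2.imwrite("pics/ft.png",ctrl.get_image("top")[:,:,::-1])
E
```

```text
([0.73324, 0.38757, -0.44965, 1.26152, 0.16974, 1.52663, 0.16105], [0.6065, -0.29605, 0.36011], [2.37329, 2.05252, -0.00469]) 42.4 [-5.2 -2.3  5.3] 0.12746170661042378 30.000402331352234
bar est [ 0.6065 -0.2963  0.3051] angle 59.99503682380451 radius 0.2022103144989248
```

play_rows --increments '[[[0,0,0,0,0,0,-1],[0,0,0,0,0,0,-1],[0,0,0,0,0,0,-1],[0,0,0,0,0,0,-1],[0,0,0,0,0,0,-1],[0,0,0,0,0,0,-1]]]'

```text
time: 43.1
position: [0.6055, -0.2959, 0.3595]
tool_rot: [2.374, 2.052, -0.005]
ft_force: [-4.1, -1.9, 5.1]
grip_width: 0.125
grip_force: 30.0
```

```bash
python3 rec.py; python3 - <<'E'
from chk import *
chk('f')
# lid closed-area change in the top view: brightness where the lid front half was, and dark bar pixels near the predicted place
u=np.array([.989,-.147,0]);h=np.array([.508,-.28,.13]);hin=h+.201*u
for a in(50,60,70):
    e=np.radians(a); p=hin-.161*np.cos(e)*u+[0,0,.161*np.sin(e)]; v=np.array([.147,.989,0])
    print(a,[proj("scene",p+k*v).round(1).tolist() for k in(-.08,.08)],[proj("top",p+k*v).round(1).tolist() for k in(-.08,.08)])
s=cv2.imread("pics/scene_f.png").mean(2); 
for c in(272,278,284,290): print(c,s[90:190:3,c].astype(int).tolist())
E
```

```text
([0.73429, 0.38592, -0.44962, 1.26489, 0.16908, 1.52538, 0.16124], [0.60553, -0.29591, 0.35947], [2.37402, 2.0524, -0.00518]) 43.1 [-4.1 -1.9  5.1] 0.12530216666835084 29.99924808740616
top [223.5 226.7] [220, 222, 7, 10, 33] [0.52  0.046 0.01 ]
top [209.5 229.6] [204, 225, 12, 11, 93] [0.513 0.079 0.01 ]
top [163.9 243.7] [157, 235, 15, 19, 120] [0.48  0.187 0.01 ]
50 [[300.4, 104.8], [270.0, 117.7]] [[436.3, 183.5], [353.8, 171.3]]
60 [[294.7, 98.7], [263.8, 111.0]] [[441.0, 170.5], [357.2, 158.1]]
70 [[288.3, 93.8], [257.1, 105.7]] [[445.1, 156.1], [360.4, 143.6]]
272 [89, 88, 90, 92, 77, 73, 101, 104, 68, 66, 67, 66, 67, 67, 68, 62, 69, 71, 72, 73, 76, 76, 78, 146, 115, 96, 100, 103, 100, 101, 100, 100, 102, 101]
278 [84, 85, 59, 45, 89, 81, 71, 67, 63, 66, 66, 66, 65, 70, 103, 104, 67, 75, 74, 73, 74, 75, 73, 105, 137, 103, 97, 100, 103, 104, 100, 105, 100, 100]
284 [33, 30, 25, 57, 82, 72, 67, 67, 64, 64, 66, 69, 72, 115, 123, 129, 71, 74, 73, 76, 75, 76, 89, 147, 136, 106, 108, 109, 83, 72, 71, 73, 78, 74]
290 [26, 27, 28, 43, 73, 69, 66, 69, 69, 77, 89, 91, 89, 104, 124, 128, 87, 72, 75, 76, 71, 75, 83, 119, 105, 107, 102, 70, 49, 47, 64, 88, 74, 96]
```

```bash
python3 -c "
from bench import ctrl
print(ctrl.close_job())"
```

```text
the job is handed in; nothing more can be done
None
```

I handed the job in at about 43 s with the lid held at about 60°, the empty beaker back upright in its original spot, and, as far as I can tell, all three nuts in the basket. The one doubt is two nuts that look stacked against the basket wall, because they show as a single blob in the images. On the first pour one nut missed the basket, so I put it back in the beaker and poured again.

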